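# Function check of a used hand-crank generator

### The job

Check the second-hand hand-crank generator on the bench: turn its crank clockwise (seen from above) so that the meter's needle comes up into the thick part of the scale, and go on cranking so that it stays in there for eight seconds without a break. Never let the needle run up to the stop at the far end of its scale. Then let go of the crank, wait until it stands still and the needle rests back at zero, and leave the other goods where they are.

Things in the scene. Friction and masses are not known exactly. Their poses are not given: they have to be found in the camera images.
- generator: Grey hand generator bolted down by a base plate 310 x 210 mm. Origin: centre of its underside; z up; x from the crank end to the meter end. Gear housing (x -145 to 30 mm): 170 mm wide, flat top 110 mm high. From there the meter panel slopes down at 27 degrees to x = 145 mm, 54 mm high, under a clear window. Only the crank and grip stand higher than 125 mm.
- crank_hub (a point): Point on the crank's vertical turning axis, 162 mm above the bench, level with the middle of the grip (-57.5 mm along the generator's x).
- crank (a joint): Turn of the crank's shaft since the start (rad), growing clockwise seen from above, without end. The steel crank arm is clamped on the shaft and starts in any direction; it carries the grip at a radius of 65 mm. The arm's top is 132 mm, its hub's 136 mm above the bench. Turning takes about 2 to 7 N at the grip; let go, it soon stops by itself.
- grip_mid (a point): Middle of the black upright crank grip: a cylinder 28 mm thick and 50 mm tall (134 to 184 mm above the bench), free to spin about its own vertical axis, so that a gripper may hold it from above and go round the hub without turning.
- needle (a joint): Meter reading (rad), dark needle: 0 on the zero mark (at rest), growing clockwise seen from above. Thin ticks each 0.17 from 0 to 1.7; thick part 1.06 to 1.24, middle 1.15; at 0.85 the needle points straight up the slope; stops at -0.05 and 1.75. It follows the crank's speed, not its angle: sine of the steady reading = 0.912 x speed / V, V = 2.0 rad/s nominal, 1.0 to 3.2 from unit to unit.
- needle_tip (a point): Tip, 74 mm from the needle pivot (123 mm along the generator's x, 63 mm high). The generator's drag draws it up, a hanging weight of unknown size (0.5 to 1.6 x nominal) back, so it swings: period near zero 2.4 s nominal (1.9 to 3.5), 10 to 20 percent of critical damping. Its pull slackens upward (as the cosine): 0.4 as stiff at the thick part, and above 1.57 it runs away upward.
- teapot: Bystander: silver teapot, 154 mm tall, 200 mm over spout and handle. Origin: centre of its underside.
- gift_box: Bystander: dark blue gift box, 120 x 160 x 69 mm. Origin: centre of its underside.
- mug: Bystander: white mug, 80 mm wide and 88 mm tall. Origin: centre of its underside.
- doll: Bystander: turned wooden doll, 68 mm wide and 156 mm tall. Origin: centre of its underside.

How it is judged:
By the outcome, as a careful person would: the job done as asked, in the order asked, and still so for the second after the job is handed in, with the robot touching nothing.
It also fails if it takes over 70 s, if anything falls off the work surface, if the arm or the gripper's body presses on something with over 40 N, if the wrist force passes 120 N, or if a joint passes its speed limit or range.

### The arm

A 6-joint arm with a two-finger parallel gripper is mounted at the origin on the work surface. World frame = base frame: x ahead of the robot, y to its left, z up, the work surface at z = 0. Lengths are in mm, angles in rad, forces in N, time in s.
With the tool pointing down it reaches from about 350 to 875 mm from the base axis. Payload 4.2 kg.
Tool frame: the origin (TCP) lies midway between the tips of the shut fingers; the grasp point (between the pads) lies 19 mm behind it; z points along the fingers, y is the direction in which the jaws open and shut (so a half turn about z gives the same grasp; the last joint's range is limited). The gripper opens to 87 mm and grips with 3 to 60 N. Pads are 19 mm wide; open, the fingers measure 117 mm over their backs; the gripper's body (75 mm by 190 mm) begins 51 mm behind the grasp point.
Start: joints at [-1.017, 0.385, 0.008, 0, -1.194, -0.259], TCP at [181.609, -598.011, 222.55] pointing down, gripper open.
Joint ranges: [-3.14, 3.14], [-1.21, 2.06], [-1.07, 1.41], [-3.16, 2.05], [-2.99, -0.16], [-3.1, 3.1]. Speed limits (rad/s): [2.79, 2.79, 3.14, 3.14, 3.14, 3.14].

### API

Orientations are given as a rotation vector (axis times angle).
In Python, from bench import * gives the robot as it stands.
- The arm moves only by the tool send_rows, never from a script. Its argument "commands" is a list of rows, each an object with "hand": the finger opening in mm, from 0 to 87; "translation": the shift along the world's x, y, z as a fraction of full scale, a list of three; "delta_rot": the turn, a rotation vector about the world's x, y, z as a fraction of full scale, a list of three. In form: [{"hand": hand, "translation": [dx, dy, dz], "delta_rot": [ax, ay, az]}, ...]. A call has exactly 8 rows; each row shifts and turns the commanded pose from where the row before left it; what a row does not reach is not made up. Full scale, the value 1, is 50 mm for a shift and 0.1 rad for a turn. A row lasts 1/8 s, in which the tool goes at most 62.5 mm and 10.7 degrees, less where a joint would pass 70% of its speed; a pose out of reach is approached as far as the arm can. A call with a number of a shift or a turn outside -1 to 1 is refused whole. A call with a gripper value outside its range is refused whole. The fingers move at their own pace and stop on an object; "squeeze" is the grip in N (left out, the last holds). Time passes only in rows, so rows that do not move let the fingers close, or fill a call up. It gives the time, the measured TCP pose, the force and the opening at its end, in the units of the state.
- get_obs(): the state, without advancing time (a new reading comes with each control period).
- capture(name): name is "scene" or "top" or "wrist"; returns the picture (400x640x3 uint8, red, green, blue); there is no depth.
- camera_info(name): a dict with "K" (3x3 intrinsics, pixels), "D" ([k1, k2, p1, p2, k3] as OpenCV has them; the pictures are not rectified), "R" (3x3) and "t" (3): a world point X has camera coordinates R X + t. Camera axes: x right, y down, z forward; pixel columns grow to the right and rows downward; lengths in mm; the calibration is good to about 2 mm. A picture is of the moment at which its call begins: read the wrist's pose just before it. camera_info takes no time and is no camera call; for the wrist camera it gives the pose at the moment of the call.
- close_job(): hands the job in, once; it reports no verdict.
The state is a dict: "time": time; "joint_pos": joint angles; "qvel": joint speeds; "effort": joint torques, N m; "tool_pos": TCP position; "ee_rot": TCP orientation; "wrist_force": force on the tool from outside, world axes, zero at the start; "torque": the same for the moment, N m; "grip_width": finger opening in mm.
Only numpy, scipy, OpenCV 4.12 (cv2) and the standard library are available. Lean on these libraries where they do the work, as an engineer would, in place of code of your own. Each camera call takes 0.05 s, during which the arm holds its last target. There are 200 camera calls.

## Working session

There is one attempt and no reset: what is moved stays moved. The work goes in short steps, Python scripts to look and compute and a tool call to move; the robot and the scene stay as the last step left them, time stands still between calls to the robot, and variables do not carry over. Pictures are saved under pics/ and viewed, about 8 in all and at most 12, crops included, and the job is handed in when it is done.

Besides the shell and the picture viewer there is one more tool, called after ">>>" in YAML: its name, and indented under it one key for each argument. send_rows: Moves the arm, as the interface text tells. Shift numbers are shares of 50 mm and turn numbers shares of 0.1 rad, none past 1 either way. Its arguments: {"type":"object","properties":{"commands":{"type":"array","items":{"type":"object","properties":{"hand":{"type":"number"},"translation":{"type":"array","items":{"type":"number"}},"delta_rot":{"type":"array","items":{"type":"number"}}}}},"squeeze":{"type":"number"}},"required":["commands"]}

```bash
ls; mkdir -p pics; python3 - <<'E'
from bench import *
import cv2,numpy as np
o=get_obs();print(o)
a=capture("top");b=capture("scene")
cv2.imwrite("pics/a.png",cv2.cvtColor(a,cv2.COLOR_RGB2BGR));cv2.imwrite("pics/b.png",cv2.cvtColor(b,cv2.COLOR_RGB2BGR))
for n in("top","scene"):print(n,camera_info(n))
E
```

```text
pics
{'time': 0.0, 'joint_pos': array([-1.01739216e+00,  3.85527195e-01,  6.65164706e-03, -4.98733779e-04,
       -1.19403391e+00, -2.58622204e-01]), 'qvel': array([-1.01657619e-03,  6.62413320e-04, -8.27461630e-05, -7.32221183e-05,
       -1.05653367e-03,  3.08292110e-04]), 'effort': array([ 2.60190798e-03, -3.90662313e+01,  1.87403816e+01,  4.21991318e+00,
        1.08606354e-02, -1.73284743e-04]), 'tool_pos': array([ 181.43687963, -597.45374071,  221.48749179]), 'ee_rot': array([ 0.4610216 , -3.10716664, -0.0033366 ]), 'wrist_force': array([-0.07707742,  0.04317065, -0.05173107]), 'torque': array([-0.0040491 , -0.02539563,  0.03164524]), 'grip_width': 86.98090412497193}
top {'K': array([[453.65726657,   0.        , 326.7451042 ],
       [  0.        , 453.65726657, 193.07900236],
       [  0.        ,   0.        ,   1.        ]]), 'D': array([-0.00418492,  0.        ,  0.        ,  0.        ,  0.        ]), 'R': array([[ 0.02732379, -0.99954448,  0.01281563],
       [-0.9928972 , -0.02862271, -0.11548116],
       [ 0.11579537, -0.00956922, -0.99322699]]), 't': array([ -30.97302193,  613.56949983, 1552.46887706])}
scene {'K': array([[482.09153465,   0.        , 325.17580019],
       [  0.        , 482.09153465, 201.79355774],
       [  0.        ,   0.        ,   1.        ]]), 'D': array([0.03507182, 0.        , 0.        , 0.        , 0.        ]), 'R': array([[-0.81190191,  0.5837841 , -0.00337918],
       [ 0.33185444,  0.4567513 , -0.82537923],
       [-0.48029983, -0.67124837, -0.5645686 ]]), 't': array([ 507.56101017,  -83.83441414, 1948.25642761])}
```

View pics/a.png

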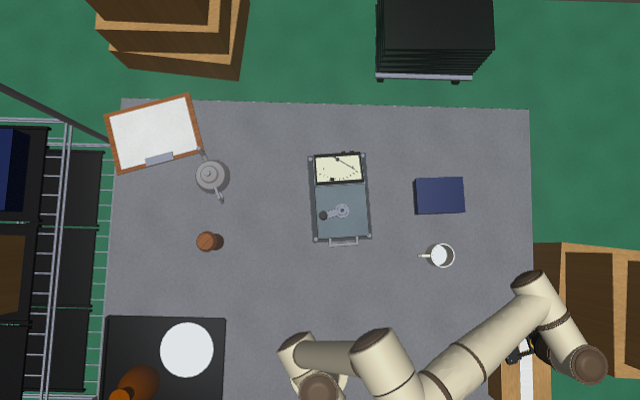

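View pics/b.png

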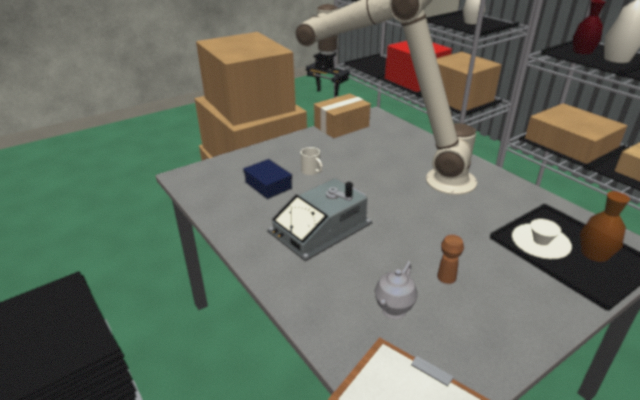

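Top view: generator at about (340,198), its meter end away from the robot, with the grip at about (323,216) and the hub at (343,211). I'll enlarge that area.

```bash
cat > h.py <<'E'
from bench import *
import cv2,numpy as np
def unproj(n,uv,z,ci=None):
    c=ci or camera_info(n);K,D,R,t=[np.array(c[k],float) for k in("K","D","R","t")]
    p=cv2.undistortPoints(np.array([[uv]],float),K,D)[0,0]
    d=R.T@np.array([p[0],p[1],1]);C=-R.T@t
    return C+d*(z-C[2])/d[2]
def proj(n,X,ci=None):
    c=ci or camera_info(n);K,D,R,t=[np.array(c[k],float) for k in("K","D","R","t")]
    return cv2.projectPoints(np.atleast_2d(np.array(X,float)),cv2.Rodrigues(R)[0],t,K,D)[0][:,0]
E
python3 - <<'E'
from h import *
a=cv2.imread("pics/a.png")[145:250,300:380]
cv2.imwrite("pics/c.png",cv2.resize(a,None,fx=5.5,fy=5.5,interpolation=cv2.INTER_CUBIC))
for u,z in(((343,211),134),((323,216),184),((316,240),10),((370,237),10)):print(u,unproj("top",u,z))
E
```

```text
(343, 211) [545.3103372  -67.53021788 134.        ]
(323, 216) [523.84159132  -2.49417039 184.        ]
(316, 240) [450.13971814  19.23119158  10.        ]
(370, 237) [ 465.87212832 -170.5805306    10.        ]
```

View pics/c.png

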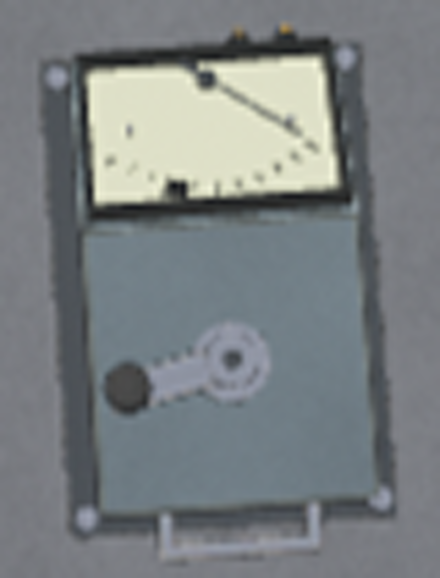

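The crop shows the hub at (232,358), the grip top at (127,387), the bolts at (55,77), (345,57), (87,517) and (380,497), and the needle pivot at (205,78). The needle rests on the right, and the thick mark is at (177,187).

```bash
python3 - <<'E'
from h import *
f=lambda p:((p[0]+.5)/5.5-.5+300,(p[1]+.5)/5.5-.5+145)
B=[unproj("top",f(p),8) for p in((55,77),(345,57),(87,517),(380,497))]
for b in B:print(b.round(1))
c=np.mean(B,0);ax=(B[0]+B[1]-B[2]-B[3])[:2];ax/=np.linalg.norm(ax)
print("c",c,"yaw",np.arctan2(ax[1],ax[0]),"hub from base",c[:2]-57.5*ax)
h=unproj("top",f((232,358)),136);g=unproj("top",f((127,387)),184);p=unproj("top",f((205,78)),63)
print("hub",h,"grip",g,np.linalg.norm((g-h)[:2]),"pivot",p,c[:2]+123*ax)
o=get_obs();Rt=cv2.Rodrigues(o["ee_rot"])[0];ci=camera_info("wrist");R,t=ci["R"],ci["t"]
print(ci["K"],ci["D"]);print("cam in tool",Rt.T@(-R.T@t-o["tool_pos"]),"axes\n",(Rt.T@R.T).round(3));print(Rt.round(3))
E
```

```text
[740.3  51.    8. ]
[ 759.3 -138.3    8. ]
[455.   21.5   8. ]
[ 473. -166.    8.]
c [606.91630286 -57.9585137    8.        ] yaw 0.0998120280195074 hub from base [549.70248533 -63.68818066]
hub [549.3546047  -63.32802283 136.        ] grip [527.11213696  -1.39777118 184.        ] 65.8033695239003 pivot [731.90307241 -45.31997765  63.        ] [729.30412123 -45.70200872]
[[347.69395669   0.         323.00082474]
 [  0.         347.69395669 195.10737017]
 [  0.           0.           1.        ]] [-0.01187461  0.          0.          0.          0.        ]
cam in tool [  81.85258548   -0.244485   -162.35463588] axes
 [[-0.    -0.955 -0.298]
 [ 1.     0.    -0.001]
 [ 0.001 -0.298  0.955]]
[[-0.957 -0.29  -0.001]
 [-0.29   0.957  0.002]
 [ 0.     0.002 -1.   ]]
```

>>> send_rows:
  commands:
    - {"hand":87,"translation":[0.436,0.746,0],"delta_rot":[0.027,-0.09,0]}
    - {"hand":87,"translation":[0.436,0.746,0],"delta_rot":[0.027,-0.09,0]}
    - {"hand":87,"translation":[0.436,0.746,0],"delta_rot":[0.027,-0.09,0]}
    - {"hand":87,"translation":[0.436,0.746,0],"delta_rot":[0.027,-0.09,0]}
    - {"hand":87,"translation":[0.436,0.746,0],"delta_rot":[0.027,-0.09,0]}
    - {"hand":87,"translation":[0.436,0.746,0],"delta_rot":[0.027,-0.09,0]}
    - {"hand":87,"translation":[0.436,0.746,0],"delta_rot":[0.027,-0.09,0]}
    - {"hand":87,"translation":[0.436,0.746,0],"delta_rot":[0.027,-0.09,0]}
  squeeze: 15

```text
time: 1.1
tool_pos: [356.3, -298.2, 222.3]
ee_rot: [-0.45, 3.034, 0.017]
wrist_force: [0.8, -1.2, 0.3]
grip_width: 86.6
```

>>> send_rows:
  commands:
    - {"hand":87,"translation":[0.436,0.746,0],"delta_rot":[0.027,-0.09,0]}
    - {"hand":87,"translation":[0.436,0.746,0],"delta_rot":[0.027,-0.09,0]}
    - {"hand":87,"translation":[0.436,0.746,0],"delta_rot":[0.027,-0.09,0]}
    - {"hand":87,"translation":[0.436,0.746,0],"delta_rot":[0.027,-0.09,0]}
    - {"hand":87,"translation":[0.436,0.746,0],"delta_rot":[0.027,-0.09,0]}
    - {"hand":87,"translation":[0.436,0.746,0],"delta_rot":[0.027,-0.09,0]}
    - {"hand":87,"translation":[0.436,0.746,0],"delta_rot":[0.027,-0.09,0]}
    - {"hand":87,"translation":[0.436,0.746,0],"delta_rot":[0.027,-0.09,0]}

```text
time: 2.1
tool_pos: [530.7, 0.1, 222.3]
ee_rot: [-0.44, 2.96, 0.033]
wrist_force: [0.3, -0.6, 0.1]
grip_width: 87.0
```

```bash
python3 - <<'E'
from h import *
o=get_obs();print(o["time"],o["tool_pos"],o["ee_rot"],o["joint_pos"])
ci=camera_info("wrist");a=capture("wrist");cv2.imwrite("pics/w1.png",a[:,:,::-1])
np.savez("w1",**ci)
print(proj("wrist",[[549.5,-63.5,136],[527.3,-1.8,184],[729.5,-45.5,63]],ci))
E
```

```text
2.1 [5.30655592e+02 1.07433528e-01 2.22255800e+02] [-0.4397353   2.96046725  0.03258156] [ 0.30740952  0.15163635 -0.32662293  0.00270064 -0.94250165 -1.5847137 ]
[[234.00912621 183.8471759 ]
 [322.39706293 211.04461199]
 [235.60518094 298.66382135]]
```

View pics/w1.png

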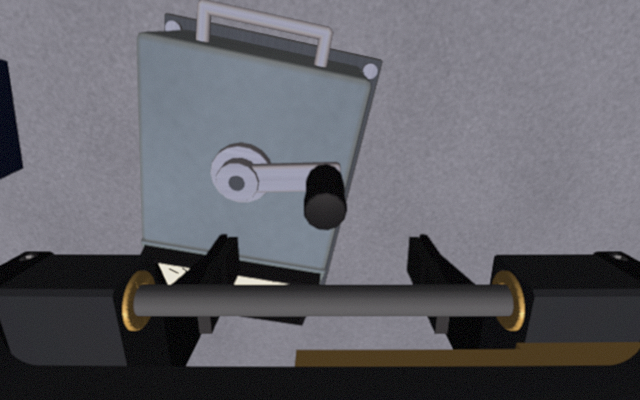

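The wrist view has the image upside-down, with the meter hidden behind the hand. The hub (236,183) and grip top (326,210) fall within about 2 mm of my estimates. I'll descend and grip, and test reading the needle from the scene and top cameras.

>>> send_rows:
  commands:
    - {"hand":87,"translation":[0,0,-0.264],"delta_rot":[0,0,0]}
    - {"hand":87,"translation":[0,0,-0.264],"delta_rot":[0,0,0]}
    - {"hand":87,"translation":[0,0,-0.264],"delta_rot":[0,0,0]}
    - {"hand":87,"translation":[0,0,-0.264],"delta_rot":[0,0,0]}
    - {"hand":87,"translation":[0,0,-0.264],"delta_rot":[0,0,0]}
    - {"hand":87,"translation":[0,0,-0.264],"delta_rot":[0,0,0]}
    - {"hand":20,"translation":[0,0,0],"delta_rot":[0,0,0]}
    - {"hand":20,"translation":[0,0,0],"delta_rot":[0,0,0]}
  squeeze: 30

```text
time: 3.15
tool_pos: [530.8, -1.1, 143.7]
ee_rot: [-0.44, 2.959, 0.032]
wrist_force: [1.1, -0.3, -0.2]
grip_width: 74.0
```

```bash
cat >> h.py <<'E'
AX=np.array([np.cos(.0998),np.sin(.0998),0]);AY=np.array([-AX[1],AX[0],0]);PIV=np.array([729.5,-45.5,63.])
UP=-AX*np.cos(np.radians(27))+np.array([0,0,np.sin(np.radians(27))])
TH=np.arange(-.3,1.9,.01);RR=np.arange(10,85,1.)
def polar(n,img,dp=(0,0)):
    d=np.cos(TH-.85)[:,None]*UP+np.sin(TH-.85)[:,None]*AY
    X=(PIV+dp[0]*UP+dp[1]*AY)+RR[None,:,None]*d[:,None]
    uv=proj(n,X.reshape(-1,3)).reshape(len(TH),len(RR),2).astype(np.float32)
    g=cv2.cvtColor(img,cv2.COLOR_RGB2GRAY) if img.ndim==3 else img
    return cv2.remap(g,uv[...,0].copy(),uv[...,1].copy(),cv2.INTER_CUBIC).astype(float)
E
python3 - <<'E'
from h import *
o=get_obs();print(o["time"],o["tool_pos"],o["wrist_force"],o["grip_width"])
out=[]
for n in("top","scene"):
    im=capture(n);cv2.imwrite(f"pics/{n}1.png",im[:,:,::-1])
    P=polar(n,im)
    out.append(cv2.resize(P.clip(0,255).astype(np.uint8).T[::-1],(660,225)))
    q=P[:,(RR>25)&(RR<55)].mean(1);print(n,[(round(TH[i],2),int(q[i])) for i in range(0,220,6)])
    u,v=proj(n,PIV-33*AX*-1*-1)[0].astype(int)
    c=cv2.resize(im[v-22:v+23,u-33:u+33],(660,450),interpolation=cv2.INTER_CUBIC);out.append(cv2.cvtColor(c,cv2.COLOR_RGB2GRAY)[60:390][:225] if 0 else cv2.resize(cv2.cvtColor(c,cv2.COLOR_RGB2GRAY),(330,225)))
a=np.hstack([out[0][:,:400]*0,out[0][:,:0]]) if 0 else None
cv2.imwrite("pics/p1.png",np.vstack([out[0],out[2],np.hstack([out[1],out[3]])])[:600])
E
```

```text
3.15 [530.82421859  -1.12766421 143.6598867 ] [ 1.07038492 -0.29457799 -0.2403159 ] 74.03698855546043
top [(np.float64(-0.3), 220), (np.float64(-0.24), 217), (np.float64(-0.18), 202), (np.float64(-0.12), 171), (np.float64(-0.06), 148), (np.float64(0.0), 174), (np.float64(0.06), 213), (np.float64(0.12), 224), (np.float64(0.18), 222), (np.float64(0.24), 220), (np.float64(0.3), 220), (np.float64(0.36), 220), (np.float64(0.42), 220), (np.float64(0.48), 219), (np.float64(0.54), 219), (np.float64(0.6), 219), (np.float64(0.66), 219), (np.float64(0.72), 220), (np.float64(0.78), 219), (np.float64(0.84), 219), (np.float64(0.9), 219), (np.float64(0.96), 219), (np.float64(1.02), 219), (np.float64(1.08), 219), (np.float64(1.14), 220), (np.float64(1.2), 220), (np.float64(1.26), 220), (np.float64(1.32), 219), (np.float64(1.38), 219), (np.float64(1.44), 219), (np.float64(1.5), 219), (np.float64(1.56), 219), (np.float64(1.62), 219), (np.float64(1.68), 219), (np.float64(1.74), 220), (np.float64(1.8), 220), (np.float64(1.86), 219)]
scene [(np.float64(-0.3), 228), (np.float64(-0.24), 225), (np.float64(-
[... 157 characters left out ...]
 229), (np.float64(0.24), 229), (np.float64(0.3), 229), (np.float64(0.36), 230), (np.float64(0.42), 230), (np.float64(0.48), 229), (np.float64(0.54), 229), (np.float64(0.6), 229), (np.float64(0.66), 229), (np.float64(0.72), 230), (np.float64(0.78), 230), (np.float64(0.84), 229), (np.float64(0.9), 229), (np.float64(0.96), 229), (np.float64(1.02), 230), (np.float64(1.08), 229), (np.float64(1.14), 229), (np.float64(1.2), 229), (np.float64(1.26), 229), (np.float64(1.32), 230), (np.float64(1.38), 229), (np.float64(1.44), 230), (np.float64(1.5), 230), (np.float64(1.56), 229), (np.float64(1.62), 229), (np.float64(1.68), 229), (np.float64(1.74), 229), (np.float64(1.8), 229), (np.float64(1.86), 229)]
```

View pics/p1.png

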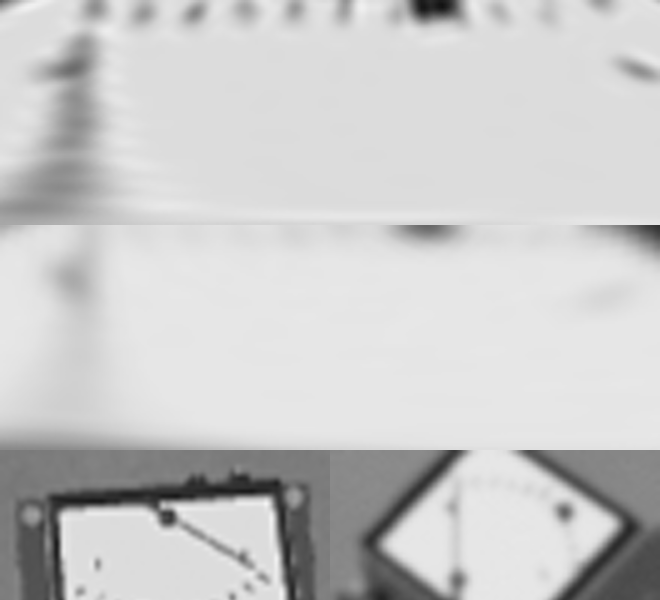

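The polar maps show the needle at about 0 and the thick mark at about 1.15 in both cameras. I'll calibrate the pivot offset and finish closing the fingers.

>>> send_rows:
  commands:
    - {"hand":20,"translation":[0,0,0],"delta_rot":[0,0,0]}
    - {"hand":20,"translation":[0,0,0],"delta_rot":[0,0,0]}
    - {"hand":20,"translation":[0,0,0],"delta_rot":[0,0,0]}
    - {"hand":20,"translation":[0,0,0],"delta_rot":[0,0,0]}
    - {"hand":20,"translation":[0,0,0],"delta_rot":[0,0,0]}
    - {"hand":20,"translation":[0,0,0],"delta_rot":[0,0,0]}
    - {"hand":20,"translation":[0,0,0],"delta_rot":[0,0,0]}
    - {"hand":20,"translation":[0,0,0],"delta_rot":[0,0,0]}

```text
time: 4.25
tool_pos: [530.3, 0.8, 143.5]
ee_rot: [-0.44, 2.959, 0.037]
wrist_force: [-2.7, 8.8, 1.7]
grip_width: 27.5
```

```bash
python3 - <<'E'
from h import *
from scipy.optimize import least_squares
o=get_obs();print(o["time"],o["tool_pos"],o["wrist_force"],o["grip_width"])
def cen(P,lo,hi,bg):
    m=(TH>=lo)&(TH<=hi);w=np.clip(bg-8-P[m],0,None);return (w*TH[m,None]).sum(0)/(w.sum(0)+1e-6)
for n in("top","scene"):
    g=cv2.imread(f"pics/{n}1.png",0)
    def f(d):
        P=polar(n,g,d);bg=np.median(P[:,20:50])
        c=cen(P,-.28,.14,bg)[(RR>25)&(RR<66)]   # rows
        r=(RR>62)&(RR<84);m=(TH>.98)&(TH<1.32)
        w=np.clip(bg-40-P[m][:,r],0,None);t=(w*TH[m,None]).sum()/(w.sum()+1e-6)
        return np.r_[(c-0)/3,2*(t-1.15)]
    s=least_squares(f,[0,0],diff_step=.05,x_scale=1)
    s=min((least_squares(f,[a,b],method="Nelder" if 0 else "trf",diff_step=.1) for a in(-4,2,4) for b in(-3,1,3)),key=lambda s:s.cost)
    r=f(s.x);print(n,s.x,s.cost,"thick err",r[-1]/2,"needle",(3*r[:-1:6]).round(3))
E
```

```text
4.25 [530.34346645   0.8086348  143.47644112] [-2.7470555   8.83830287  1.65048569] 27.535899076464318
top [-2.57963017 -1.37166457] 0.0004031833600800998 thick err -0.0002281269859814028 needle [-0.009  0.01   0.002  0.014  0.007  0.001 -0.029]
scene [-0.5585181  -2.70432916] 0.0002692428345839098 thick err -0.001516246178388414 needle [-0.006  0.     0.004  0.009  0.011  0.001 -0.021]
```

Calibrated, and gripped at 27.5 mm. Next, the row generator and a slow start.

```bash
cat > gen.py <<'E'
# usage: gen.py t0 v1..v8 : rows for one call starting at robot time t0 ; appends to log.json
import json,sys,os,numpy as np
S=json.load(open("st.json"))
def rows(t0,vs):
    C=np.array(S["C"]);out=[]
    for i,v in enumerate(vs):
        S["phi"]-=v/8;S["blend"]=max(0,S["blend"]-1/8)
        tgt=C+65*np.array([np.cos(S["phi"]),np.sin(S["phi"])])+S["blend"]*np.array(S["off"])
        d=np.round((tgt-S["cmd"])/50,3);S["cmd"]=list(np.array(S["cmd"])+50*d)
        out.append('{"hand":20,"translation":[%g,%g,0],"delta_rot":[0,0,0]}'%tuple(d))
        S["log"].append([t0+(i+1)/8,S["phi"]])
    print(" t0=",t0,"[",",".join(out),"]",sep="")
def setC(C):  # new centre, blended in over the next 8 rows
    old=np.array(S["C"])+(S["blend"]*np.array(S["off"]));S["off"]=list(old-np.array(C));S["C"]=list(C);S["blend"]=1.
def save():json.dump(S,open("st.json","w"))
E
python3 - <<'E'
import json,numpy as np
C=np.array([551.5,-61.]);cmd=np.array([530.4,-1.2]);phi=np.arctan2(.8-C[1],530.4-C[0])
off=cmd-C-65*np.array([np.cos(phi),np.sin(phi)])
json.dump(dict(C=list(C),cmd=list(cmd),phi=phi,off=list(off),blend=1.,log=[[4.25,phi]],meas=[],pos=[]),open("st.json","w"))
import gen
gen.rows(4.25,[.1,.2,.3,.4,.5,.5,.5,.5]);gen.rows(5.25,[.5]*8);gen.rows(6.35,[.5]*8);gen.save();print(off)
E
```

```text
t0=4.25[{"hand":20,"translation":[0.016,0.009,0],"delta_rot":[0,0,0]},{"hand":20,"translation":[0.031,0.014,0],"delta_rot":[0,0,0]},{"hand":20,"translation":[0.047,0.018,0],"delta_rot":[0,0,0]},{"hand":20,"translation":[0.064,0.019,0],"delta_rot":[0,0,0]},{"hand":20,"translation":[0.08,0.018,0],"delta_rot":[0,0,0]},{"hand":20,"translation":[0.081,0.013,0],"delta_rot":[0,0,0]},{"hand":20,"translation":[0.081,0.009,0],"delta_rot":[0,0,0]},{"hand":20,"translation":[0.082,0.003,0],"delta_rot":[0,0,0]}]
 t0=5.25[{"hand":20,"translation":[0.081,-0.007,0],"delta_rot":[0,0,0]},{"hand":20,"translation":[0.08,-0.011,0],"delta_rot":[0,0,0]},{"hand":20,"translation":[0.08,-0.016,0],"delta_rot":[0,0,0]},{"hand":20,"translation":[0.078,-0.022,0],"delta_rot":[0,0,0]},{"hand":20,"translation":[0.077,-0.026,0],"delta_rot":[0,0,0]},{"hand":20,"translation":[0.075,-0.031,0],"delta_rot":[0,0,0]},{"hand":20,"translation":[0.073,-0.035,0],"delta_rot":[0,0,0]},{"hand":20,"translation":[0.071,-0.04,0],"delta_rot":[0,0,0]}]
 t0=6.35[{"hand":20,"translation":[0.068,-0.044,0],"delta_rot":[0,0,0]},{"hand":20,"translation":[0.065,-0.049,0],"delta_rot":[0,0,0]},{"hand":20,"translation":[0.062,-0.052,0],"delta_rot":[0,0,0]},{"hand":20,"translation":[0.059,-0.057,0],"delta_rot":[0,0,0]},{"hand":20,"translation":[0.055,-0.059,0],"delta_rot":[0,0,0]},{"hand":20,"translation":[0.051,-0.063,0],"delta_rot":[0,0,0]},{"hand":20,"translation":[0.047,-0.067,0],"delta_rot":[0,0,0]},{"hand":20,"translation":[0.043,-0.069,0],"delta_rot":[0,0,0]}]
[-0.09782376 -1.71348302]
```

```bash
cat > meas.py <<'E'
import json,sys
from h import *
S=json.load(open("st.json"))
DP=dict(top=(-2.58,-1.372),scene=(-.56,-2.704))
o=get_obs();S["pos"].append([o["time"]]+list(o["tool_pos"]))
print("t",round(o["time"],2),"pos",o["tool_pos"].round(1),"F",o["wrist_force"].round(1),"w",round(o["grip_width"],1))
for n in sys.argv[1:] or("scene","top"):
    t=get_obs()["time"];im=capture(n);P=polar(n,im,DP[n]);sel=(RR>28)&(RR<64)
    q=P[:,sel].mean(1);
    k=int(np.argmin(q+0*TH));bg=np.median(q);w=np.clip(bg-4-q,0,None)*(abs(TH-TH[k])<.16)
    th=(w*TH).sum()/max(w.sum(),1e-6);print(n,round(t,2),"needle",round(th,3),"depth",round(bg-q[k],1),"bg",round(bg))
    S["meas"].append([t,th,n,bg-q[k]])
    cv2.imwrite(f"pics/last_{n}.png",im[:,:,::-1])
json.dump(S,open("st.json","w"))
E
```

>>> send_rows:
  commands:
    - {"hand":20,"translation":[0.016,0.009,0],"delta_rot":[0,0,0]}
    - {"hand":20,"translation":[0.031,0.014,0],"delta_rot":[0,0,0]}
    - {"hand":20,"translation":[0.047,0.018,0],"delta_rot":[0,0,0]}
    - {"hand":20,"translation":[0.064,0.019,0],"delta_rot":[0,0,0]}
    - {"hand":20,"translation":[0.08,0.018,0],"delta_rot":[0,0,0]}
    - {"hand":20,"translation":[0.081,0.013,0],"delta_rot":[0,0,0]}
    - {"hand":20,"translation":[0.081,0.009,0],"delta_rot":[0,0,0]}
    - {"hand":20,"translation":[0.082,0.003,0],"delta_rot":[0,0,0]}

```text
time: 5.25
tool_pos: [555.0, 4.1, 143.4]
ee_rot: [-0.44, 2.96, 0.032]
wrist_force: [-1.4, 4.1, 1.2]
grip_width: 27.7
```

>>> send_rows:
  commands:
    - {"hand":20,"translation":[0.081,-0.007,0],"delta_rot":[0,0,0]}
    - {"hand":20,"translation":[0.08,-0.011,0],"delta_rot":[0,0,0]}
    - {"hand":20,"translation":[0.08,-0.016,0],"delta_rot":[0,0,0]}
    - {"hand":20,"translation":[0.078,-0.022,0],"delta_rot":[0,0,0]}
    - {"hand":20,"translation":[0.077,-0.026,0],"delta_rot":[0,0,0]}
    - {"hand":20,"translation":[0.075,-0.031,0],"delta_rot":[0,0,0]}
    - {"hand":20,"translation":[0.073,-0.035,0],"delta_rot":[0,0,0]}
    - {"hand":20,"translation":[0.071,-0.04,0],"delta_rot":[0,0,0]}

```text
time: 6.25
tool_pos: [585.5, -5.8, 143.4]
ee_rot: [-0.44, 2.96, 0.032]
wrist_force: [-1.1, 1.7, 1.3]
grip_width: 27.2
```

```bash
python3 meas.py
```

```text
t 6.25 pos [585.5  -5.8 143.4] F [-1.1  1.7  1.3] w 27.2
scene 6.25 needle 0.136 depth 29.5 bg 230
top 6.3 needle 0.136 depth 71.0 bg 219
```

>>> send_rows:
  commands:
    - {"hand":20,"translation":[0.068,-0.044,0],"delta_rot":[0,0,0]}
    - {"hand":20,"translation":[0.065,-0.049,0],"delta_rot":[0,0,0]}
    - {"hand":20,"translation":[0.062,-0.052,0],"delta_rot":[0,0,0]}
    - {"hand":20,"translation":[0.059,-0.057,0],"delta_rot":[0,0,0]}
    - {"hand":20,"translation":[0.055,-0.059,0],"delta_rot":[0,0,0]}
    - {"hand":20,"translation":[0.051,-0.063,0],"delta_rot":[0,0,0]}
    - {"hand":20,"translation":[0.047,-0.067,0],"delta_rot":[0,0,0]}
    - {"hand":20,"translation":[0.043,-0.069,0],"delta_rot":[0,0,0]}

```text
time: 7.35
tool_pos: [607.5, -28.9, 143.4]
ee_rot: [-0.44, 2.961, 0.032]
wrist_force: [-3.3, -0.1, 5.8]
grip_width: 27.3
```

```bash
python3 meas.py; python3 -c "
import json;S=json.load(open('st.json'));print(S['cmd'],S['phi'])"
```

```text
t 7.35 pos [607.5 -28.9 143.4] F [-3.3 -0.1  5.8] w 27.3
scene 7.35 needle 0.183 depth 27.9 bg 230
top 7.4 needle 0.217 depth 80.5 bg 219
[607.7499999999998, -28.45] 0.5248106759544933
```

```bash
cat > fit.py <<'E'
import json,numpy as np
from scipy.optimize import least_squares
def circ():
    S=json.load(open("st.json"));p=np.array([[530.3,.8],[555.0,4.1]]+[q[1:3] for q in S["pos"]])
    s=least_squares(lambda c:np.hypot(*(p-c[:2]).T)-65,[551.5,-61]);return s.x,s.fun.round(2)
def sim(par,tl,pl,tq,y0=(0,0)):
    V,w0,z=par;dt=.01;t=np.arange(4.25,max(tq)+dt,dt)
    ph=np.interp(t,tl,pl);sp=-np.gradient(ph,dt);th,om=y0;out=[]
    for s in sp:
        om+=dt*(w0*w0*(.912*s/V-np.sin(th))-2*z*w0*om);th+=dt*om;out.append(th)
    return np.interp(tq,t,out),(t,np.array(out),sp)
def needle(show=True):
    S=json.load(open("st.json"));L=S["log"];tl=[];pl=[]
    for i,(t,p) in enumerate(L):   # insert camera holds
        if i and t-L[i-1][0]>.13: tl.append(t-.125);pl.append(L[i-1][1])
        tl.append(t);pl.append(p)
    M=[m for m in S["meas"] if m[3]>15];tq=np.array([m[0] for m in M]);y=np.array([m[1] for m in M])
    w=np.array([1/.015]*len(M))
    f=lambda x:np.r_[(sim(np.exp(x),tl+[tl[-1]+9],pl+[pl[-1]],tq)[0]-y)*w,(x-np.log([2,2.6,.15]))/[.6,.15,.25]]
    b=min((least_squares(f,np.log([V,w,.15])) for V in(1.5,2.3) for w in(2,2.6,3)),key=lambda s:s.cost)
    x=np.exp(b.x)
    if show:print("V,w0,z",x.round(3),"cost",round(b.cost,2),"res",(f(b.x)[:len(M)]*.015).round(3),"sd lnpar",np.sqrt(np.diag(np.linalg.inv(b.jac.T@b.jac))).round(3))
    return x
E
python3 - <<'E'
import fit,gen
c,r=fit.circ();print(c,r);fit.needle()
gen.setC([round(c[0],2)+.0,round(c[1],2)])
gen.rows(7.45,[.53,.57,.62,.67,.72,.77,.82,.87]);gen.rows(8.55,[.9]+[.9]*7);gen.save()
E
```

```text
[550.85402582 -60.82388183] [-0.04  0.06 -0.02 -0.01]
V,w0,z [2.685 3.042 0.137] cost 1.72 res [ 0.008 -0.004  0.013 -0.015] sd lnpar [0.045 0.037 0.241]
 t0=7.45[{"hand":20,"translation":[0.039,-0.075,0],"delta_rot":[0,0,0]},{"hand":20,"translation":[0.036,-0.084,0],"delta_rot":[0,0,0]},{"hand":20,"translation":[0.033,-0.094,0],"delta_rot":[0,0,0]},{"hand":20,"translation":[0.027,-0.105,0],"delta_rot":[0,0,0]},{"hand":20,"translation":[0.02,-0.114,0],"delta_rot":[0,0,0]},{"hand":20,"translation":[0.009,-0.125,0],"delta_rot":[0,0,0]},{"hand":20,"translation":[-0.003,-0.132,0],"delta_rot":[0,0,0]},{"hand":20,"translation":[-0.018,-0.14,0],"delta_rot":[0,0,0]}]
 t0=8.55[{"hand":20,"translation":[-0.033,-0.143,0],"delta_rot":[0,0,0]},{"hand":20,"translation":[-0.049,-0.137,0],"delta_rot":[0,0,0]},{"hand":20,"translation":[-0.064,-0.132,0],"delta_rot":[0,0,0]},{"hand":20,"translation":[-0.078,-0.123,0],"delta_rot":[0,0,0]},{"hand":20,"translation":[-0.092,-0.114,0],"delta_rot":[0,0,0]},{"hand":20,"translation":[-0.104,-0.103,0],"delta_rot":[0,0,0]},{"hand":20,"translation":[-0.114,-0.091,0],"delta_rot":[0,0,0]},{"hand":20,"translation":[-0.124,-0.077,0],"delta_rot":[0,0,0]}]
```

>>> send_rows:
  commands:
    - {"hand":20,"translation":[0.039,-0.075,0],"delta_rot":[0,0,0]}
    - {"hand":20,"translation":[0.036,-0.084,0],"delta_rot":[0,0,0]}
    - {"hand":20,"translation":[0.033,-0.094,0],"delta_rot":[0,0,0]}
    - {"hand":20,"translation":[0.027,-0.105,0],"delta_rot":[0,0,0]}
    - {"hand":20,"translation":[0.02,-0.114,0],"delta_rot":[0,0,0]}
    - {"hand":20,"translation":[0.009,-0.125,0],"delta_rot":[0,0,0]}
    - {"hand":20,"translation":[-0.003,-0.132,0],"delta_rot":[0,0,0]}
    - {"hand":20,"translation":[-0.018,-0.14,0],"delta_rot":[0,0,0]}

```text
time: 8.45
tool_pos: [614.9, -71.3, 143.4]
ee_rot: [-0.44, 2.96, 0.034]
wrist_force: [-2.8, 2.2, 5.5]
grip_width: 27.2
```

```bash
python3 meas.py
```

```text
t 8.45 pos [614.9 -71.3 143.4] F [-2.8  2.2  5.5] w 27.2
scene 8.45 needle 0.235 depth 29.0 bg 230
top 8.5 needle 0.269 depth 74.6 bg 219
```

>>> send_rows:
  commands:
    - {"hand":20,"translation":[-0.033,-0.143,0],"delta_rot":[0,0,0]}
    - {"hand":20,"translation":[-0.049,-0.137,0],"delta_rot":[0,0,0]}
    - {"hand":20,"translation":[-0.064,-0.132,0],"delta_rot":[0,0,0]}
    - {"hand":20,"translation":[-0.078,-0.123,0],"delta_rot":[0,0,0]}
    - {"hand":20,"translation":[-0.092,-0.114,0],"delta_rot":[0,0,0]}
    - {"hand":20,"translation":[-0.104,-0.103,0],"delta_rot":[0,0,0]}
    - {"hand":20,"translation":[-0.114,-0.091,0],"delta_rot":[0,0,0]}
    - {"hand":20,"translation":[-0.124,-0.077,0],"delta_rot":[0,0,0]}

```text
time: 9.55
tool_pos: [582.7, -117.5, 143.4]
ee_rot: [-0.439, 2.958, 0.033]
wrist_force: [0.0, 6.4, 3.4]
grip_width: 27.1
```

```bash
python3 meas.py; python3 - <<'E'
import fit,gen
c,r=fit.circ();print(c,r,gen.S["cmd"]);fit.needle()
gen.setC([round(c[0],2)+.0,round(c[1],2)])
gen.rows(9.65,[.93,.97,1.02,1.07,1.12,1.17,1.2,1.2]);gen.rows(10.75,[1.2]*8);gen.save()
E
```

```text
t 9.55 pos [ 582.7 -117.5  143.4] F [0.  6.4 3.4] w 27.1
scene 9.55 needle 0.319 depth 29.4 bg 230
top 9.6 needle 0.357 depth 79.3 bg 219
[550.80841339 -60.80960932] [-0.07  0.04 -0.01  0.03 -0.04 -0.01] [581.9999999999997, -117.9]
V,w0,z [2.715 3.033 0.125] cost 4.98 res [ 0.004 -0.008  0.013 -0.013  0.022 -0.007  0.016 -0.025] sd lnpar [0.022 0.033 0.219]
 t0=9.65[{"hand":20,"translation":[-0.137,-0.064,0],"delta_rot":[0,0,0]},{"hand":20,"translation":[-0.15,-0.05,0],"delta_rot":[0,0,0]},{"hand":20,"translation":[-0.162,-0.033,0],"delta_rot":[0,0,0]},{"hand":20,"translation":[-0.174,-0.011,0],"delta_rot":[0,0,0]},{"hand":20,"translation":[-0.181,0.012,0],"delta_rot":[0,0,0]},{"hand":20,"translation":[-0.186,0.04,0],"delta_rot":[0,0,0]},{"hand":20,"translation":[-0.182,0.069,0],"delta_rot":[0,0,0]},{"hand":20,"translation":[-0.17,0.095,0],"delta_rot":[0,0,0]}]
 t0=10.75[{"hand":20,"translation":[-0.154,0.12,0],"delta_rot":[0,0,0]},{"hand":20,"translation":[-0.134,0.141,0],"delta_rot":[0,0,0]},{"hand":20,"translation":[-0.112,0.16,0],"delta_rot":[0,0,0]},{"hand":20,"translation":[-0.087,0.174,0],"delta_rot":[0,0,0]},{"hand":20,"translation":[-0.059,0.186,0],"delta_rot":[0,0,0]},{"hand":20,"translation":[-0.031,0.192,0],"delta_rot":[0,0,0]},{"hand":20,"translation":[-0.002,0.195,0],"delta_rot":[0,0,0]},{"hand":20,"translation":[0.027,0.193,0],"delta_rot":[0,0,0]}]
```

>>> send_rows:
  commands:
    - {"hand":20,"translation":[-0.137,-0.064,0],"delta_rot":[0,0,0]}
    - {"hand":20,"translation":[-0.15,-0.05,0],"delta_rot":[0,0,0]}
    - {"hand":20,"translation":[-0.162,-0.033,0],"delta_rot":[0,0,0]}
    - {"hand":20,"translation":[-0.174,-0.011,0],"delta_rot":[0,0,0]}
    - {"hand":20,"translation":[-0.181,0.012,0],"delta_rot":[0,0,0]}
    - {"hand":20,"translation":[-0.186,0.04,0],"delta_rot":[0,0,0]}
    - {"hand":20,"translation":[-0.182,0.069,0],"delta_rot":[0,0,0]}
    - {"hand":20,"translation":[-0.17,0.095,0],"delta_rot":[0,0,0]}

```text
time: 10.65
tool_pos: [514.7, -115.0, 143.5]
ee_rot: [-0.439, 2.959, 0.032]
wrist_force: [5.2, 1.5, -2.0]
grip_width: 27.1
```

```bash
python3 meas.py
```

```text
t 10.65 pos [ 514.7 -115.   143.5] F [ 5.2  1.5 -2. ] w 27.1
scene 10.65 needle 0.365 depth 25.7 bg 230
top 10.7 needle 0.431 depth 75.8 bg 219
```

>>> send_rows:
  commands:
    - {"hand":20,"translation":[-0.154,0.12,0],"delta_rot":[0,0,0]}
    - {"hand":20,"translation":[-0.134,0.141,0],"delta_rot":[0,0,0]}
    - {"hand":20,"translation":[-0.112,0.16,0],"delta_rot":[0,0,0]}
    - {"hand":20,"translation":[-0.087,0.174,0],"delta_rot":[0,0,0]}
    - {"hand":20,"translation":[-0.059,0.186,0],"delta_rot":[0,0,0]}
    - {"hand":20,"translation":[-0.031,0.192,0],"delta_rot":[0,0,0]}
    - {"hand":20,"translation":[-0.002,0.195,0],"delta_rot":[0,0,0]}
    - {"hand":20,"translation":[0.027,0.193,0],"delta_rot":[0,0,0]}

```text
time: 11.75
tool_pos: [487.1, -46.6, 143.4]
ee_rot: [-0.44, 2.961, 0.032]
wrist_force: [4.7, -4.0, -0.2]
grip_width: 27.5
```

```bash
python3 meas.py; python3 - <<'E'
import fit,gen
c,r=fit.circ();print(c,r,gen.S["cmd"]);fit.needle()
gen.setC([round(c[0],2)+.0,round(c[1],2)])
gen.rows(11.85,[1.25,1.3,1.35,1.4,1.45,1.5,1.55,1.6]);gen.rows(12.95,[1.6]*8);gen.save()
E
```

```text
t 11.75 pos [487.1 -46.6 143.4] F [ 4.7 -4.  -0.2] w 27.5
scene 11.75 needle 0.39 depth 29.5 bg 229
top 11.8 needle 0.432 depth 78.0 bg 220
[550.70283311 -60.81683161] [-0.09  0.06  0.06  0.12  0.06  0.04  0.09  0.2 ] [487.2999999999996, -46.950000000000024]
V,w0,z [2.728 3.029 0.123] cost 10.92 res [ 0.003 -0.009  0.012 -0.014  0.02  -0.008  0.014 -0.026  0.03  -0.026
  0.025 -0.023] sd lnpar [0.014 0.023 0.169]
 t0=11.85[{"hand":20,"translation":[0.058,0.194,0],"delta_rot":[0,0,0]},{"hand":20,"translation":[0.092,0.19,0],"delta_rot":[0,0,0]},{"hand":20,"translation":[0.127,0.179,0],"delta_rot":[0,0,0]},{"hand":20,"translation":[0.161,0.159,0],"delta_rot":[0,0,0]},{"hand":20,"translation":[0.194,0.134,0],"delta_rot":[0,0,0]},{"hand":20,"translation":[0.222,0.099,0],"delta_rot":[0,0,0]},{"hand":20,"translation":[0.245,0.056,0],"delta_rot":[0,0,0]},{"hand":20,"translation":[0.259,0.009,0],"delta_rot":[0,0,0]}]
 t0=12.95[{"hand":20,"translation":[0.256,-0.044,0],"delta_rot":[0,0,0]},{"hand":20,"translation":[0.242,-0.094,0],"delta_rot":[0,0,0]},{"hand":20,"translation":[0.218,-0.14,0],"delta_rot":[0,0,0]},{"hand":20,"translation":[0.187,-0.18,0],"delta_rot":[0,0,0]},{"hand":20,"translation":[0.147,-0.214,0],"delta_rot":[0,0,0]},{"hand":20,"translation":[0.101,-0.239,0],"delta_rot":[0,0,0]},{"hand":20,"translation":[0.052,-0.254,0],"delta_rot":[0,0,0]},{"hand":20,"translation":[0.001,-0.26,0],"delta_rot":[0,0,0]}]
```

>>> send_rows:
  commands:
    - {"hand":20,"translation":[0.058,0.194,0],"delta_rot":[0,0,0]}
    - {"hand":20,"translation":[0.092,0.19,0],"delta_rot":[0,0,0]}
    - {"hand":20,"translation":[0.127,0.179,0],"delta_rot":[0,0,0]}
    - {"hand":20,"translation":[0.161,0.159,0],"delta_rot":[0,0,0]}
    - {"hand":20,"translation":[0.194,0.134,0],"delta_rot":[0,0,0]}
    - {"hand":20,"translation":[0.222,0.099,0],"delta_rot":[0,0,0]}
    - {"hand":20,"translation":[0.245,0.056,0],"delta_rot":[0,0,0]}
    - {"hand":20,"translation":[0.259,0.009,0],"delta_rot":[0,0,0]}

```text
time: 12.85
tool_pos: [554.5, 4.3, 143.2]
ee_rot: [-0.44, 2.963, 0.032]
wrist_force: [-4.5, -5.7, 7.9]
grip_width: 27.5
```

```bash
python3 meas.py
```

```text
t 12.85 pos [554.5   4.3 143.2] F [-4.5 -5.7  7.9] w 27.5
scene 12.85 needle 0.487 depth 29.7 bg 229
top 12.9 needle 0.57 depth 77.7 bg 219
```

>>> send_rows:
  commands:
    - {"hand":20,"translation":[0.256,-0.044,0],"delta_rot":[0,0,0]}
    - {"hand":20,"translation":[0.242,-0.094,0],"delta_rot":[0,0,0]}
    - {"hand":20,"translation":[0.218,-0.14,0],"delta_rot":[0,0,0]}
    - {"hand":20,"translation":[0.187,-0.18,0],"delta_rot":[0,0,0]}
    - {"hand":20,"translation":[0.147,-0.214,0],"delta_rot":[0,0,0]}
    - {"hand":20,"translation":[0.101,-0.239,0],"delta_rot":[0,0,0]}
    - {"hand":20,"translation":[0.052,-0.254,0],"delta_rot":[0,0,0]}
    - {"hand":20,"translation":[0.001,-0.26,0],"delta_rot":[0,0,0]}

```text
time: 13.95
tool_pos: [615.6, -65.4, 143.3]
ee_rot: [-0.44, 2.96, 0.036]
wrist_force: [-2.5, 3.9, 5.0]
grip_width: 27.3
```

```bash
python3 meas.py; python3 - <<'E'
import fit,gen,cv2,numpy as np
c,r=fit.circ();print(c,r,gen.S["cmd"],gen.S["pos"][-1]);fit.needle()
from h import *
ims=[]
for n,D in(("top",(-2.58,-1.372)),("scene",(-.56,-2.704))):
    P=polar(n,cv2.imread(f"pics/last_{n}.png",0),D);ims.append(cv2.resize(P.clip(0,255).astype(np.uint8).T[::-1],(660,225)))
cv2.imwrite("pics/p2.png",np.vstack(ims))
E
```

```text
t 13.95 pos [615.6 -65.4 143.3] F [-2.5  3.9  5. ] w 27.3
scene 13.95 needle 0.527 depth 25.3 bg 230
top 14.0 needle 0.588 depth 80.8 bg 219
[550.71823472 -60.76913733] [-0.13  0.01  0.01  0.08  0.05  0.07  0.14  0.21  0.22  0.06] [615.3999999999996, -67.20000000000002] [13.95, 615.6126380457737, -65.3804999358613, 143.30360637808673]
V,w0,z [2.754 3.004 0.118] cost 21.88 res [ 0.003 -0.009  0.008 -0.017  0.019 -0.01   0.011 -0.029  0.024 -0.031
  0.022 -0.025  0.042 -0.025  0.036 -0.032] sd lnpar [0.009 0.016 0.166]
```

View pics/p2.png

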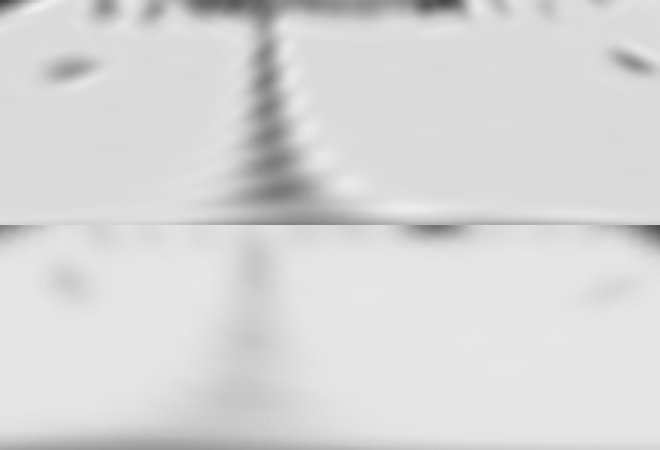

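```bash
python3 - <<'E'
from h import *
from scipy.optimize import least_squares
def cen(P,lo,hi,bg):
    m=(TH>=lo)&(TH<=hi);w=np.clip(bg-6-P[m],0,None);return (w*TH[m,None]).sum(0)/(w.sum(0)+1e-6)
s_=(RR>30)&(RR<66)
for n in("top","scene"):
    g=cv2.imread(f"pics/{n}1.png",0);g2=cv2.imread(f"pics/last_{n}.png",0)
    def f(d,full=False):
        P=polar(n,g,d);P2=polar(n,g2,d);bg=np.median(P[:,20:50])
        c=cen(P,-.24,.2,bg)[s_];c2=cen(P2,.3,.85,bg)[s_]
        r=(RR>66)&(RR<84);m=(TH>.98)&(TH<1.32)
        w=np.clip(bg-40-P[m][:,r],0,None);t=(w*TH[m,None]).sum()/(w.sum()+1e-6)
        if full:return c.mean(),c.std(),c2.mean(),c2[-15:].mean(),c2.std(),t
        return np.r_[c/4,(c2-c2.mean())/4,2*(t-1.15)]
    s=min((least_squares(f,[a,b],diff_step=.1) for a in(-4,1,4) for b in(-3,1,3)),key=lambda s:s.cost)
    print(n,s.x,s.cost,np.round(f(s.x,True),3))
E
```

```text
top [-2.6591386  -1.23254152] 0.00032074869709857227 [-0.003  0.014  0.585  0.579  0.009  1.148]
scene [-0.50362818 -2.89147932] 0.00031677016667862166 [1.00e-03 1.20e-02 5.33e-01 5.43e-01 1.20e-02 1.15e+00]
```

```bash
sed -i 's/top=(-2.58,-1.372),scene=(-.56,-2.704)/top=(-2.66,-1.233),scene=(-.504,-2.89)/' meas.py
python3 - <<'E'
import re
s=open("fit.py").read()
s=s.replace('def needle(show=True):','def needle(show=True,cam="top"):').replace('if m[3]>15]','if m[3]>15 and m[2] in cam]')
open("fit.py","w").write(s)
import fit,numpy as np,json
for c in("top","scene"):print(c);x=fit.needle(cam=c)
V,w0,z=fit.needle(show=False)
# feedforward plan from 14.05: simulate state now, ref quintic to 1.15
S=json.load(open("st.json"));L=S["log"];tl=[];pl=[]
for i,(t,p) in enumerate(L):
    if i and t-L[i-1][0]>.13: tl.append(t-.125);pl.append(L[i-1][1])
    tl.append(t);pl.append(p)
_,(t,o,sp)=fit.sim((V,w0,z),tl+[14.05],pl+[pl[-1]],[14.05]);print("state",o[-1],(o[-1]-o[-11])/.1)
E
```

```text
top
V,w0,z [2.606 3.033 0.128] cost 1.56 res [-0.001 -0.006  0.005 -0.012 -0.006 -0.002  0.009  0.003] sd lnpar [0.012 0.022 0.182]
scene
V,w0,z [2.921 2.995 0.129] cost 1.54 res [-0.001 -0.007  0.006 -0.012  0.002 -0.004  0.009  0.   ] sd lnpar [0.014 0.023 0.215]
state 0.5712071756385353 -0.2807911976536248
```

```bash
cat > mpc.py <<'E'
import json,fit,gen,numpy as np
from scipy.optimize import least_squares
def base():
    L=json.load(open("st.json"))["log"];tl=[];pl=[]
    for i,(t,p) in enumerate(L):
        if i and t-L[i-1][0]>.13: tl.append(t-.125);pl.append(L[i-1][1])
        tl.append(t);pl.append(p)
    return tl,pl
def plan(par,starts,ref,vmin=0,vg=2.,wd=.03,corr=0):
    tl,pl=base();T=np.arange(starts[0],starts[-1]+1.6,.05);r=np.array([ref(t) for t in T])
    def traj(v):
        t=list(tl);p=list(pl);q=p[-1]
        for k,s in enumerate(starts):
            if s>t[-1]+1e-6:t.append(s);p.append(q)
            for i in range(8):q-=v[8*k+i]/8;t.append(s+(i+1)/8);p.append(q)
        q-=v[-1]*1.;t.append(t[-1]+1.);p.append(q)   # assumed tail
        return t,p
    def f(v):
        y=fit.sim(par,*traj(v),T)[0];return np.r_[(y-r),wd*np.diff(v)*2]
    s=least_squares(f,[vg]*8*len(starts),bounds=(vmin,3.6),max_nfev=12)
    v=s.x.round(3);y=f(v)[:len(T)]+r
    print("v",v.round(2));print("pred",[(round(a,2),round(b,3)) for a,b in zip(T[::5],y[::5])])
    for k,st in enumerate(starts):gen.rows(st,v[8*k:8*k+8])
    gen.save()
E
cat > smooth.py <<'E'
def S(t,t0,t1,a,b):
    s=min(max((t-t0)/(t1-t0),0),1);return a+(b-a)*s**3*(10-15*s+6*s*s)
E
time python3 - <<'E'
import fit,mpc,gen
from smooth import S
c,_=fit.circ();gen.setC([550.75,-60.75])
mpc.plan(fit.needle(),[14.05,15.10],lambda t:S(t,13.9,15.9,.57,.95))
E
```

```text
V,w0,z [2.606 3.033 0.128] cost 1.56 res [-0.001 -0.006  0.005 -0.012 -0.006 -0.002  0.009  0.003] sd lnpar [0.012 0.022 0.182]
v [2.8  2.13 1.7  1.66 1.82 2.02 2.23 2.42 2.42 2.27 2.14 2.12 2.17 2.24
 2.3  2.33]
pred [(np.float64(14.05), np.float64(0.572)), (np.float64(14.3), np.float64(0.576)), (np.float64(14.55), np.float64(0.651)), (np.float64(14.8), np.float64(0.721)), (np.float64(15.05), np.float64(0.825)), (np.float64(15.3), np.float64(0.883)), (np.float64(15.55), np.float64(0.935)), (np.float64(15.8), np.float64(0.95)), (np.float64(16.05), np.float64(0.95)), (np.float64(16.3), np.float64(0.95)), (np.float64(16.55), np.float64(0.95))]
 t0=14.05[{"hand":20,"translation":[-0.122,-0.435,0],"delta_rot":[0,0,0]},{"hand":20,"translation":[-0.19,-0.289,0],"delta_rot":[0,0,0]},{"hand":20,"translation":[-0.201,-0.188,0],"delta_rot":[0,0,0]},{"hand":20,"translation":[-0.231,-0.138,0],"delta_rot":[0,0,0]},{"hand":20,"translation":[-0.28,-0.093,0],"delta_rot":[0,0,0]},{"hand":20,"translation":[-0.325,-0.027,0],"delta_rot":[0,0,0]},{"hand":20,"translation":[-0.355,0.066,0],"delta_rot":[0,0,0]},{"hand":20,"translation":[-0.348,0.178,0],"delta_rot":[0,0,0]}]
 t0=15.1[{"hand":20,"translation":[-0.281,0.275,0],"delta_rot":[0,0,0]},{"hand":20,"translation":[-0.177,0.322,0],"delta_rot":[0,0,0]},{"hand":20,"translation":[-0.077,0.338,0],"delta_rot":[0,0,0]},{"hand":20,"translation":[0.013,0.343,0],"delta_rot":[0,0,0]},{"hand":20,"translation":[0.107,0.335,0],"delta_rot":[0,0,0]},{"hand":20,"translation":[0.2,0.303,0],"delta_rot":[0,0,0]},{"hand":20,"translation":[0.285,0.241,0],"delta_rot":[0,0,0]},{"hand":20,"translation":[0.345,0.152,0],"delta_rot":[0,0,0]}]
real	0m2.996s
user	0m3.130s
sys	0m0.153s
```

>>> send_rows:
  commands:
    - {"hand":20,"translation":[-0.122,-0.435,0],"delta_rot":[0,0,0]}
    - {"hand":20,"translation":[-0.19,-0.289,0],"delta_rot":[0,0,0]}
    - {"hand":20,"translation":[-0.201,-0.188,0],"delta_rot":[0,0,0]}
    - {"hand":20,"translation":[-0.231,-0.138,0],"delta_rot":[0,0,0]}
    - {"hand":20,"translation":[-0.28,-0.093,0],"delta_rot":[0,0,0]}
    - {"hand":20,"translation":[-0.325,-0.027,0],"delta_rot":[0,0,0]}
    - {"hand":20,"translation":[-0.355,0.066,0],"delta_rot":[0,0,0]}
    - {"hand":20,"translation":[-0.348,0.178,0],"delta_rot":[0,0,0]}

```text
time: 15.05
tool_pos: [512.9, -113.9, 143.5]
ee_rot: [-0.438, 2.957, 0.031]
wrist_force: [9.2, 3.5, -2.6]
grip_width: 27.5
```

```bash
python3 meas.py top
```

```text
t 15.05 pos [ 512.9 -113.9  143.5] F [ 9.2  3.5 -2.6] w 27.5
top 15.05 needle 0.834 depth 74.8 bg 220
```

>>> send_rows:
  commands:
    - {"hand":20,"translation":[-0.281,0.275,0],"delta_rot":[0,0,0]}
    - {"hand":20,"translation":[-0.177,0.322,0],"delta_rot":[0,0,0]}
    - {"hand":20,"translation":[-0.077,0.338,0],"delta_rot":[0,0,0]}
    - {"hand":20,"translation":[0.013,0.343,0],"delta_rot":[0,0,0]}
    - {"hand":20,"translation":[0.107,0.335,0],"delta_rot":[0,0,0]}
    - {"hand":20,"translation":[0.2,0.303,0],"delta_rot":[0,0,0]}
    - {"hand":20,"translation":[0.285,0.241,0],"delta_rot":[0,0,0]}
    - {"hand":20,"translation":[0.345,0.152,0],"delta_rot":[0,0,0]}

```text
time: 16.1
tool_pos: [529.8, 0.9, 143.2]
ee_rot: [-0.44, 2.968, 0.031]
wrist_force: [-5.6, -1.2, 9.3]
grip_width: 27.7
```

```bash
python3 meas.py; python3 - <<'E'
import fit,mpc,gen
from smooth import S
print(fit.circ());p=fit.needle();fit.needle(cam="scene")
from h import *
for n,D in(("top",(-2.66,-1.233)),("scene",(-.504,-2.89))):
    P=polar(n,cv2.imread(f"pics/last_{n}.png",0),D)
    for a in(20,30,40,50,60):
        q=P[:,(RR>a)&(RR<a+10)].mean(1);w=np.clip(np.median(q)-5-q,0,None)*(abs(TH-.95)<.35);print(n,a,round((w*TH).sum()/w.sum(),3))
E
```

```text
t 16.1 pos [529.8   0.9 143.2] F [-5.6 -1.2  9.3] w 27.7
scene 16.1 needle 0.789 depth 26.1 bg 229
top 16.15 needle 0.873 depth 76.3 bg 220
(array([550.686552 , -60.7764315]), array([-0.14,  0.02,  0.03,  0.12,  0.08,  0.08,  0.12,  0.18,  0.23,
        0.09,  0.19,  0.11]))
V,w0,z [2.647 3.137 0.143] cost 5.02 res [-0.008 -0.004  0.003 -0.02  -0.002 -0.015  0.012 -0.016 -0.013  0.023] sd lnpar [0.008 0.02  0.154]
V,w0,z [2.94  3.013 0.135] cost 1.79 res [-0.003 -0.007  0.005 -0.014  0.001 -0.008  0.008 -0.005  0.007] sd lnpar [0.011 0.021 0.201]
top 20 0.909
top 30 0.882
top 40 0.868
top 50 0.877
top 60 0.878
scene 20 0.775
scene 30 0.774
scene 40 0.784
scene 50 0.803
scene 60 0.808
```

```bash
cp pics/last_top.png pics/top2.png; cp pics/last_scene.png pics/scene2.png; cat > cal.py <<'E'
import h
from h import *
from scipy.optimize import least_squares
h.RR=RR=np.arange(10,110,1.);s_=(RR>22)&(RR<66)
def cen(P,c0,hw,bg):
    m=abs(TH-c0)<hw;w=np.clip(bg-6-P[m],0,None);return (w*TH[m,None]).sum(0)/(w.sum(0)+1e-6)
for n in("top","scene"):
    g=cv2.imread(f"pics/{n}1.png",0);g2=cv2.imread(f"pics/{n}2.png",0)
    def f(d,full=False):
        P=polar(n,g,d);P2=polar(n,g2,d);bg=np.median(P[:,20:50])
        c=cen(P,0,.25,bg)[s_];c2=cen(P2,.84,.28,bg)[s_]
        # line-offset in mm = r*(theta-theta_mean)
        if full:return c.mean(),c2.mean(),c.std(),c2.std()
        return np.r_[RR[s_]*(c-0)/60,RR[s_]*(c2-np.average(c2,weights=RR[s_]))/60]
    s=min((least_squares(f,[a,b],diff_step=.1) for a in(-3,1,3) for b in(-3,1,3)),key=lambda s:s.cost)
    P=polar(n,g,s.x);bg=np.median(P[:,20:50])
    m=(TH>.9)&(TH<1.45);r=(RR>66)&(RR<96);w=np.clip(bg-60-P[m][:,r],0,None)
    prof=w.sum(1)
    print(n,s.x,"cost",s.cost,np.round(f(s.x,True),3),"thick th",(prof*TH[m]).sum()/prof.sum(),"r",(w.sum(0)*RR[r]).sum()/w.sum())
    cv2.imwrite(f"pics/pol_{n}.png",cv2.resize(P.clip(0,255).astype(np.uint8).T[::-1],(660,300)))
cv2.imwrite("pics/p3.png",np.vstack([cv2.imread(f"pics/pol_{n}.png") for n in("top","scene")]))
E
python3 cal.py
```

```text
top [-3.34067963 -0.68678958] cost 0.004059834486688278 [0.003 0.868 0.014 0.01 ] thick th 1.108155836468948 r 89.44353781761299
scene [-10.43234664   8.63260856] cost 0.003712830001681684 [-0.001  0.6    0.005  0.018] thick th 0.9988617021276606 r 92.5218085106383
```

View pics/p3.png

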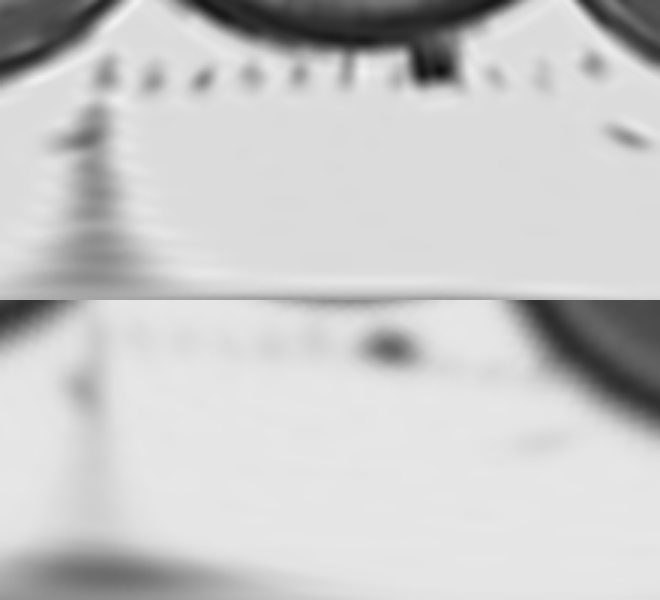

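The top camera's tick pattern fits the geometry: the dial lies about 5 mm below the needle, and the thick mark's middle is at 1.15. The scene camera has parallax error, so I'll use only the top camera. Going up now.

```bash
python3 - <<'E'
import fit,mpc,gen
from smooth import S
gen.setC([550.7,-60.75])
mpc.plan(fit.needle(),[16.20,17.25],lambda t:S(t,16.,18.2,.87,1.14),vg=2.4)
E
```

```text
V,w0,z [2.647 3.137 0.143] cost 5.02 res [-0.008 -0.004  0.003 -0.02  -0.002 -0.015  0.012 -0.016 -0.013  0.023] sd lnpar [0.008 0.02  0.154]
v [3.6  3.2  2.34 2.03 2.17 2.45 2.73 2.95 2.92 2.71 2.54 2.49 2.52 2.56
 2.6  2.64]
pred [(np.float64(16.2), np.float64(0.865)), (np.float64(16.45), np.float64(0.844)), (np.float64(16.7), np.float64(0.927)), (np.float64(16.95), np.float64(0.968)), (np.float64(17.2), np.float64(1.042)), (np.float64(17.45), np.float64(1.074)), (np.float64(17.7), np.float64(1.119)), (np.float64(17.95), np.float64(1.137)), (np.float64(18.2), np.float64(1.14)), (np.float64(18.45), np.float64(1.14)), (np.float64(18.7), np.float64(1.14))]
 t0=16.2[{"hand":20,"translation":[0.579,0.024,0],"delta_rot":[0,0,0]},{"hand":20,"translation":[0.479,-0.192,0],"delta_rot":[0,0,0]},{"hand":20,"translation":[0.283,-0.252,0],"delta_rot":[0,0,0]},{"hand":20,"translation":[0.177,-0.278,0],"delta_rot":[0,0,0]},{"hand":20,"translation":[0.106,-0.335,0],"delta_rot":[0,0,0]},{"hand":20,"translation":[0.007,-0.396,0],"delta_rot":[0,0,0]},{"hand":20,"translation":[-0.133,-0.421,0],"delta_rot":[0,0,0]},{"hand":20,"translation":[-0.292,-0.376,0],"delta_rot":[0,0,0]}]
 t0=17.25[{"hand":20,"translation":[-0.404,-0.244,0],"delta_rot":[0,0,0]},{"hand":20,"translation":[-0.431,-0.084,0],"delta_rot":[0,0,0]},{"hand":20,"translation":[-0.407,0.056,0],"delta_rot":[0,0,0]},{"hand":20,"translation":[-0.363,0.177,0],"delta_rot":[0,0,0]},{"hand":20,"translation":[-0.294,0.282,0],"delta_rot":[0,0,0]},{"hand":20,"translation":[-0.195,0.366,0],"delta_rot":[0,0,0]},{"hand":20,"translation":[-0.069,0.415,0],"delta_rot":[0,0,0]},{"hand":20,"translation":[0.069,0.421,0],"delta_rot":[0,0,0]}]
```

>>> send_rows:
  commands:
    - {"hand":20,"translation":[0.579,0.024,0],"delta_rot":[0,0,0]}
    - {"hand":20,"translation":[0.479,-0.192,0],"delta_rot":[0,0,0]}
    - {"hand":20,"translation":[0.283,-0.252,0],"delta_rot":[0,0,0]}
    - {"hand":20,"translation":[0.177,-0.278,0],"delta_rot":[0,0,0]}
    - {"hand":20,"translation":[0.106,-0.335,0],"delta_rot":[0,0,0]}
    - {"hand":20,"translation":[0.007,-0.396,0],"delta_rot":[0,0,0]}
    - {"hand":20,"translation":[-0.133,-0.421,0],"delta_rot":[0,0,0]}
    - {"hand":20,"translation":[-0.292,-0.376,0],"delta_rot":[0,0,0]}

```text
time: 17.2
tool_pos: [594.3, -109.1, 143.3]
ee_rot: [-0.439, 2.957, 0.034]
wrist_force: [1.7, 8.1, 5.0]
grip_width: 27.6
```

```bash
python3 meas.py top
```

```text
t 17.2 pos [ 594.3 -109.1  143.3] F [1.7 8.1 5. ] w 27.6
top 17.2 needle 1.053 depth 71.7 bg 219
```

>>> send_rows:
  commands:
    - {"hand":20,"translation":[-0.404,-0.244,0],"delta_rot":[0,0,0]}
    - {"hand":20,"translation":[-0.431,-0.084,0],"delta_rot":[0,0,0]}
    - {"hand":20,"translation":[-0.407,0.056,0],"delta_rot":[0,0,0]}
    - {"hand":20,"translation":[-0.363,0.177,0],"delta_rot":[0,0,0]}
    - {"hand":20,"translation":[-0.294,0.282,0],"delta_rot":[0,0,0]}
    - {"hand":20,"translation":[-0.195,0.366,0],"delta_rot":[0,0,0]}
    - {"hand":20,"translation":[-0.069,0.415,0],"delta_rot":[0,0,0]}
    - {"hand":20,"translation":[0.069,0.421,0],"delta_rot":[0,0,0]}

```text
time: 18.25
tool_pos: [488.4, -41.1, 143.5]
ee_rot: [-0.44, 2.96, 0.028]
wrist_force: [8.7, -9.3, -3.9]
grip_width: 27.4
```

```bash
python3 meas.py top; python3 - <<'E'
import fit
print(fit.circ());fit.needle()
E
```

```text
t 18.25 pos [488.4 -41.1 143.5] F [ 8.7 -9.3 -3.9] w 27.4
top 18.25 needle 1.163 depth 78.2 bg 220
(array([550.65193046, -60.77591713]), array([-0.15,  0.02,  0.05,  0.15,  0.12,  0.1 ,  0.1 ,  0.15,  0.23,
        0.12,  0.17,  0.1 ,  0.13,  0.27]))
V,w0,z [2.632 3.134 0.14 ] cost 5.63 res [-0.008 -0.002  0.004 -0.017  0.    -0.013  0.016 -0.013 -0.007  0.032
 -0.004 -0.01 ] sd lnpar [0.005 0.014 0.122]
```

```bash
python3 - <<'E'
import fit,mpc,gen
gen.setC([550.65,-60.75])
mpc.plan(fit.needle(False),[18.30,19.35],lambda t:1.15,vg=2.6,wd=.06)
E
```

```text
v [3.46 3.04 2.63 2.45 2.48 2.63 2.84 2.99 2.98 2.85 2.7  2.62 2.59 2.6
 2.63 2.64]
pred [(np.float64(18.3), np.float64(1.139)), (np.float64(18.55), np.float64(1.122)), (np.float64(18.8), np.float64(1.15)), (np.float64(19.05), np.float64(1.149)), (np.float64(19.3), np.float64(1.171)), (np.float64(19.55), np.float64(1.142)), (np.float64(19.8), np.float64(1.148)), (np.float64(20.05), np.float64(1.152)), (np.float64(20.3), np.float64(1.151)), (np.float64(20.55), np.float64(1.15)), (np.float64(20.8), np.float64(1.15))]
 t0=18.3[{"hand":20,"translation":[0.288,0.478,0],"delta_rot":[0,0,0]},{"hand":20,"translation":[0.399,0.286,0],"delta_rot":[0,0,0]},{"hand":20,"translation":[0.41,0.112,0],"delta_rot":[0,0,0]},{"hand":20,"translation":[0.396,-0.02,0],"delta_rot":[0,0,0]},{"hand":20,"translation":[0.375,-0.14,0],"delta_rot":[0,0,0]},{"hand":20,"translation":[0.332,-0.267,0],"delta_rot":[0,0,0]},{"hand":20,"translation":[0.24,-0.391,0],"delta_rot":[0,0,0]},{"hand":20,"translation":[0.09,-0.474,0],"delta_rot":[0,0,0]}]
 t0=19.35[{"hand":20,"translation":[-0.089,-0.474,0],"delta_rot":[0,0,0]},{"hand":20,"translation":[-0.241,-0.393,0],"delta_rot":[0,0,0]},{"hand":20,"translation":[-0.342,-0.272,0],"delta_rot":[0,0,0]},{"hand":20,"translation":[-0.399,-0.142,0],"delta_rot":[0,0,0]},{"hand":20,"translation":[-0.419,-0.006,0],"delta_rot":[0,0,0]},{"hand":20,"translation":[-0.401,0.128,0],"delta_rot":[0,0,0]},{"hand":20,"translation":[-0.342,0.253,0],"delta_rot":[0,0,0]},{"hand":20,"translation":[-0.243,0.351,0],"delta_rot":[0,0,0]}]
```

>>> send_rows:
  commands:
    - {"hand":20,"translation":[0.288,0.478,0],"delta_rot":[0,0,0]}
    - {"hand":20,"translation":[0.399,0.286,0],"delta_rot":[0,0,0]}
    - {"hand":20,"translation":[0.41,0.112,0],"delta_rot":[0,0,0]}
    - {"hand":20,"translation":[0.396,-0.02,0],"delta_rot":[0,0,0]}
    - {"hand":20,"translation":[0.375,-0.14,0],"delta_rot":[0,0,0]}
    - {"hand":20,"translation":[0.332,-0.267,0],"delta_rot":[0,0,0]}
    - {"hand":20,"translation":[0.24,-0.391,0],"delta_rot":[0,0,0]}
    - {"hand":20,"translation":[0.09,-0.474,0],"delta_rot":[0,0,0]}

```text
time: 19.3
tool_pos: [615.7, -59.4, 143.3]
ee_rot: [-0.441, 2.959, 0.035]
wrist_force: [-1.6, 7.3, 7.3]
grip_width: 27.6
```

```bash
python3 meas.py top
```

```text
t 19.3 pos [615.7 -59.4 143.3] F [-1.6  7.3  7.3] w 27.6
top 19.3 needle 1.088 depth 70.9 bg 219
```

>>> send_rows:
  commands:
    - {"hand":20,"translation":[-0.089,-0.474,0],"delta_rot":[0,0,0]}
    - {"hand":20,"translation":[-0.241,-0.393,0],"delta_rot":[0,0,0]}
    - {"hand":20,"translation":[-0.342,-0.272,0],"delta_rot":[0,0,0]}
    - {"hand":20,"translation":[-0.399,-0.142,0],"delta_rot":[0,0,0]}
    - {"hand":20,"translation":[-0.419,-0.006,0],"delta_rot":[0,0,0]}
    - {"hand":20,"translation":[-0.401,0.128,0],"delta_rot":[0,0,0]}
    - {"hand":20,"translation":[-0.342,0.253,0],"delta_rot":[0,0,0]}
    - {"hand":20,"translation":[-0.243,0.351,0],"delta_rot":[0,0,0]}

```text
time: 20.35
tool_pos: [491.9, -89.0, 143.5]
ee_rot: [-0.438, 2.958, 0.03]
wrist_force: [10.1, -1.6, -5.1]
grip_width: 27.3
```

```bash
python3 meas.py top; python3 - <<'E'
import fit,mpc,gen
print(fit.circ()[0],gen.S["cmd"]);gen.setC([550.65,-60.75])
mpc.plan(fit.needle(),[20.40,21.45],lambda t:1.15,vg=2.6,wd=.06)
E
```

```text
t 20.35 pos [491.9 -89.  143.5] F [10.1 -1.6 -5.1] w 27.3
top 20.35 needle 1.176 depth 77.6 bg 220
[550.6433718  -60.78452775] [491.84999999999957, -88.45000000000005]
V,w0,z [2.655 3.149 0.113] cost 17.89 res [-0.021  0.01  -0.007 -0.013 -0.002 -0.019  0.022 -0.026 -0.     0.017
 -0.013 -0.012  0.051 -0.043] sd lnpar [0.003 0.01  0.091]
v [3.6  3.08 2.6  2.4  2.46 2.65 2.87 3.03 3.02 2.88 2.72 2.64 2.61 2.63
 2.65 2.66]
pred [(np.float64(20.4), np.float64(1.119)), (np.float64(20.65), np.float64(1.113)), (np.float64(20.9), np.float64(1.152)), (np.float64(21.15), np.float64(1.15)), (np.float64(21.4), np.float64(1.171)), (np.float64(21.65), np.float64(1.142)), (np.float64(21.9), np.float64(1.148)), (np.float64(22.15), np.float64(1.152)), (np.float64(22.4), np.float64(1.151)), (np.float64(22.65), np.float64(1.15)), (np.float64(22.9), np.float64(1.15))]
 t0=20.4[{"hand":20,"translation":[-0.124,0.566,0],"delta_rot":[0,0,0]},{"hand":20,"translation":[0.1,0.487,0],"delta_rot":[0,0,0]},{"hand":20,"translation":[0.222,0.357,0],"delta_rot":[0,0,0]},{"hand":20,"translation":[0.297,0.252,0],"delta_rot":[0,0,0]},{"hand":20,"translation":[0.367,0.153,0],"delta_rot":[0,0,0]},{"hand":20,"translation":[0.427,0.034,0],"delta_rot":[0,0,0]},{"hand":20,"translation":[0.447,-0.122,0],"delta_rot":[0,0,0]},{"hand":20,"translation":[0.394,-0.29,0],"delta_rot":[0,0,0]}]
 t0=21.45[{"hand":20,"translation":[0.258,-0.413,0],"delta_rot":[0,0,0]},{"hand":20,"translation":[0.088,-0.456,0],"delta_rot":[0,0,0]},{"hand":20,"translation":[-0.07,-0.435,0],"delta_rot":[0,0,0]},{"hand":20,"translation":[-0.203,-0.376,0],"delta_rot":[0,0,0]},{"hand":20,"translation":[-0.31,-0.287,0],"delta_rot":[0,0,0]},{"hand":20,"translation":[-0.388,-0.174,0],"delta_rot":[0,0,0]},{"hand":20,"translation":[-0.427,-0.038,0],"delta_rot":[0,0,0]},{"hand":20,"translation":[-0.418,0.103,0],"delta_rot":[0,0,0]}]
```

```bash
python3 - <<'E'
import json
S=json.load(open("st.json"));S["log"]=S["log"][:-16];S["phi"]=S["log"][-1][1];S["cmd"]=[491.85,-88.45];S["off"]=[0,0];S["blend"]=0;json.dump(S,open("st.json","w"))
import numpy as np
C=np.array([550.65,-60.78])
for q in S["pos"][2:]:
    ph=np.arctan2(q[2]-C[1],q[1]-C[0]);pc=np.interp(q[0],[l[0] for l in S["log"]],[l[1] for l in S["log"]])
    i=[k for k,l in enumerate(S["log"]) if abs(l[0]-q[0])<.01];v=(S["log"][i[0]-1][1]-S["log"][i[0]][1])*8
    d=(ph-pc+np.pi)%(2*np.pi)-np.pi;print(round(q[0],2),"lag rad",round(d,3),"v",round(v,2),"tau",round(d/v,3))
s=open("fit.py").read()
s=s.replace("ph=np.interp(t,tl,pl);sp=-np.gradient(ph,dt)","ph=np.interp(t,tl,pl);sp=-np.gradient(ph,dt);sp=lfilter([dt/TAU],[1,dt/TAU-1],sp) if TAU>dt else sp")
s=s.replace("import json,numpy as np","import json,numpy as np\nfrom scipy.signal import lfilter\nTAU=0.")
open("fit.py","w").write(s)
import fit
for fit.TAU in(0,.03,.06,.1):print(fit.TAU);fit.needle()
E
```

```text
8.45 lag rad 0.009 v 0.87 tau 0.011
9.55 lag rad 0.015 v 0.9 tau 0.016
10.65 lag rad -0.0 v 1.2 tau -0.0
11.75 lag rad -0.005 v 1.2 tau -0.004
12.85 lag rad 0.01 v 1.6 tau 0.007
13.95 lag rad 0.028 v 1.6 tau 0.017
15.05 lag rad 0.006 v 2.42 tau 0.003
16.1 lag rad 0.059 v 2.33 tau 0.025
17.2 lag rad 0.009 v 2.95 tau 0.003
18.25 lag rad 0.021 v 2.64 tau 0.008
19.3 lag rad 0.02 v 2.99 tau 0.007
20.35 lag rad 0.007 v 2.64 tau 0.003
0
V,w0,z [2.655 3.149 0.113] cost 17.89 res [-0.021  0.01  -0.007 -0.013 -0.002 -0.019  0.022 -0.026 -0.     0.017
 -0.013 -0.012  0.051 -0.043] sd lnpar [0.003 0.01  0.091]
0.03
V,w0,z [2.653 3.179 0.111] cost 16.48 res [-0.019  0.012 -0.01  -0.011 -0.003 -0.019  0.023 -0.027 -0.003  0.019
 -0.014 -0.011  0.047 -0.038] sd lnpar [0.003 0.009 0.089]
0.06
V,w0,z [2.648 3.22  0.109] cost 15.24 res [-0.017  0.011 -0.015 -0.01  -0.007 -0.021  0.02  -0.03  -0.006  0.018
 -0.014 -0.008  0.044 -0.03 ] sd lnpar [0.003 0.009 0.086]
0.1
V,w0,z [2.641 3.27  0.106] cost 15.37 res [-0.013  0.009 -0.023 -0.011 -0.014 -0.025  0.012 -0.035 -0.011  0.014
 -0.013 -0.005  0.043 -0.02 ] sd lnpar [0.003 0.009 0.083]
```

```bash
sed -i 's/^TAU=0\./TAU=.03/' fit.py; sed -i 's/bounds=(vmin,3.6)/bounds=(vmin,3.1)/' mpc.py; cp st.json st_bak.json; python3 - <<'E'
import fit,mpc,gen
mpc.plan(fit.needle(),[20.40,21.40,22.40],lambda t:1.15,vg=2.6,wd=.15)
E
```

```text
V,w0,z [2.653 3.179 0.111] cost 16.48 res [-0.019  0.012 -0.01  -0.011 -0.003 -0.019  0.023 -0.027 -0.003  0.019
 -0.014 -0.011  0.047 -0.038] sd lnpar [0.003 0.009 0.089]
v [3.1  3.1  2.9  2.7  2.56 2.51 2.53 2.58 2.63 2.66 2.68 2.68 2.67 2.66
 2.66 2.65 2.65 2.65 2.65 2.66 2.66 2.66 2.66 2.66]
pred [(np.float64(20.4), np.float64(1.129)), (np.float64(20.65), np.float64(1.079)), (np.float64(20.9), np.float64(1.114)), (np.float64(21.15), np.float64(1.153)), (np.float64(21.4), np.float64(1.16)), (np.float64(21.65), np.float64(1.153)), (np.float64(21.9), np.float64(1.148)), (np.float64(22.15), np.float64(1.148)), (np.float64(22.4), np.float64(1.15)), (np.float64(22.65), np.float64(1.15)), (np.float64(22.9), np.float64(1.15)), (np.float64(23.15), np.float64(1.15)), (np.float64(23.4), np.float64(1.15)), (np.float64(23.65), np.float64(1.15)), (np.float64(23.9), np.float64(1.15))]
 t0=20.4[{"hand":20,"translation":[-0.122,0.485,0],"delta_rot":[0,0,0]},{"hand":20,"translation":[0.07,0.495,0],"delta_rot":[0,0,0]},{"hand":20,"translation":[0.231,0.408,0],"delta_rot":[0,0,0]},{"hand":20,"transl
[... 619 characters left out ...]
{"hand":20,"translation":[-0.361,-0.235,0],"delta_rot":[0,0,0]},{"hand":20,"translation":[-0.417,-0.103,0],"delta_rot":[0,0,0]},{"hand":20,"translation":[-0.427,0.038,0],"delta_rot":[0,0,0]}]
 t0=22.4[{"hand":20,"translation":[-0.391,0.174,0],"delta_rot":[0,0,0]},{"hand":20,"translation":[-0.314,0.293,0],"delta_rot":[0,0,0]},{"hand":20,"translation":[-0.201,0.379,0],"delta_rot":[0,0,0]},{"hand":20,"translation":[-0.067,0.425,0],"delta_rot":[0,0,0]},{"hand":20,"translation":[0.075,0.423,0],"delta_rot":[0,0,0]},{"hand":20,"translation":[0.209,0.375,0],"delta_rot":[0,0,0]},{"hand":20,"translation":[0.32,0.287,0],"delta_rot":[0,0,0]},{"hand":20,"translation":[0.396,0.167,0],"delta_rot":[0,0,0]}]
```

>>> send_rows:
  commands:
    - {"hand":20,"translation":[-0.122,0.485,0],"delta_rot":[0,0,0]}
    - {"hand":20,"translation":[0.07,0.495,0],"delta_rot":[0,0,0]}
    - {"hand":20,"translation":[0.231,0.408,0],"delta_rot":[0,0,0]}
    - {"hand":20,"translation":[0.332,0.283,0],"delta_rot":[0,0,0]}
    - {"hand":20,"translation":[0.385,0.152,0],"delta_rot":[0,0,0]}
    - {"hand":20,"translation":[0.405,0.025,0],"delta_rot":[0,0,0]}
    - {"hand":20,"translation":[0.396,-0.103,0],"delta_rot":[0,0,0]}
    - {"hand":20,"translation":[0.35,-0.226,0],"delta_rot":[0,0,0]}

```text
time: 21.4
tool_pos: [592.8, -11.3, 143.3]
ee_rot: [-0.441, 2.963, 0.035]
wrist_force: [-3.6, 4.9, 7.6]
grip_width: 27.1
```

>>> send_rows:
  commands:
    - {"hand":20,"translation":[0.265,-0.333,0],"delta_rot":[0,0,0]}
    - {"hand":20,"translation":[0.144,-0.405,0],"delta_rot":[0,0,0]}
    - {"hand":20,"translation":[0.003,-0.434,0],"delta_rot":[0,0,0]}
    - {"hand":20,"translation":[-0.139,-0.41,0],"delta_rot":[0,0,0]}
    - {"hand":20,"translation":[-0.266,-0.341,0],"delta_rot":[0,0,0]}
    - {"hand":20,"translation":[-0.361,-0.235,0],"delta_rot":[0,0,0]}
    - {"hand":20,"translation":[-0.417,-0.103,0],"delta_rot":[0,0,0]}
    - {"hand":20,"translation":[-0.427,0.038,0],"delta_rot":[0,0,0]}

```text
time: 22.4
tool_pos: [534.7, -124.0, 143.4]
ee_rot: [-0.438, 2.957, 0.031]
wrist_force: [7.5, 7.5, 0.1]
grip_width: 27.6
```

>>> send_rows:
  commands:
    - {"hand":20,"translation":[-0.391,0.174,0],"delta_rot":[0,0,0]}
    - {"hand":20,"translation":[-0.314,0.293,0],"delta_rot":[0,0,0]}
    - {"hand":20,"translation":[-0.201,0.379,0],"delta_rot":[0,0,0]}
    - {"hand":20,"translation":[-0.067,0.425,0],"delta_rot":[0,0,0]}
    - {"hand":20,"translation":[0.075,0.423,0],"delta_rot":[0,0,0]}
    - {"hand":20,"translation":[0.209,0.375,0],"delta_rot":[0,0,0]}
    - {"hand":20,"translation":[0.32,0.287,0],"delta_rot":[0,0,0]}
    - {"hand":20,"translation":[0.396,0.167,0],"delta_rot":[0,0,0]}

```text
time: 23.4
tool_pos: [532.0, 1.7, 143.2]
ee_rot: [-0.44, 2.968, 0.031]
wrist_force: [-4.9, -3.5, 9.7]
grip_width: 26.9
```

```bash
python3 meas.py top; cp st.json st_bak.json; python3 - <<'E'
import fit,mpc,gen
print(fit.circ())
mpc.plan(fit.needle(),[23.45,24.45],lambda t:1.15,vg=2.6,wd=.1)
E
```

```text
t 23.4 pos [532.    1.7 143.2] F [-4.9 -3.5  9.7] w 26.9
top 23.4 needle 1.13 depth 78.5 bg 220
(array([550.637523  , -60.76451599]), array([-0.16,  0.01,  0.05,  0.15,  0.13,  0.12,  0.1 ,  0.13,  0.22,
        0.14,  0.17,  0.09,  0.15,  0.26,  0.09,  0.15,  0.16]))
V,w0,z [2.658 3.176 0.109] cost 17.17 res [-0.02   0.012 -0.011 -0.01  -0.004 -0.019  0.022 -0.028 -0.004  0.017
 -0.017 -0.013  0.042 -0.042  0.016] sd lnpar [0.003 0.009 0.088]
v [3.1  3.1  2.96 2.71 2.54 2.49 2.53 2.6  2.65 2.68 2.69 2.68 2.67 2.66
 2.66 2.66]
pred [(np.float64(23.45), np.float64(1.136)), (np.float64(23.7), np.float64(1.082)), (np.float64(23.95), np.float64(1.117)), (np.float64(24.2), np.float64(1.153)), (np.float64(24.45), np.float64(1.157)), (np.float64(24.7), np.float64(1.15)), (np.float64(24.95), np.float64(1.148)), (np.float64(25.2), np.float64(1.15)), (np.float64(25.45), np.float64(1.15)), (np.float64(25.7), np.float64(1.151)), (np.float64(25.95), np.float64(1.15))]
 t0=23.45[{"hand":20,"translation":[0.5,0.02,0],"delta_rot":[0,0,0]},{"hand":20,"translation":[0.471,-0.171,0],"delta_rot":[0,0,0]
[... 193 characters left out ...]
hand":20,"translation":[-0.061,-0.399,0],"delta_rot":[0,0,0]},{"hand":20,"translation":[-0.184,-0.366,0],"delta_rot":[0,0,0]},{"hand":20,"translation":[-0.297,-0.296,0],"delta_rot":[0,0,0]}]
 t0=24.45[{"hand":20,"translation":[-0.386,-0.19,0],"delta_rot":[0,0,0]},{"hand":20,"translation":[-0.43,-0.053,0],"delta_rot":[0,0,0]},{"hand":20,"translation":[-0.425,0.092,0],"delta_rot":[0,0,0]},{"hand":20,"translation":[-0.37,0.226,0],"delta_rot":[0,0,0]},{"hand":20,"translation":[-0.274,0.333,0],"delta_rot":[0,0,0]},{"hand":20,"translation":[-0.15,0.403,0],"delta_rot":[0,0,0]},{"hand":20,"translation":[-0.01,0.43,0],"delta_rot":[0,0,0]},{"hand":20,"translation":[0.131,0.409,0],"delta_rot":[0,0,0]}]
```

```bash
python3 - <<'E'
import gen
for k in range(7):gen.rows(25.45+k,[2.665]*8)
gen.save();print(gen.S["cmd"])
E
```

```text
t0=25.45[{"hand":20,"translation":[0.258,0.346,0],"delta_rot":[0,0,0]},{"hand":20,"translation":[0.357,0.242,0],"delta_rot":[0,0,0]},{"hand":20,"translation":[0.416,0.112,0],"delta_rot":[0,0,0]},{"hand":20,"translation":[0.43,-0.03,0],"delta_rot":[0,0,0]},{"hand":20,"translation":[0.396,-0.169,0],"delta_rot":[0,0,0]},{"hand":20,"translation":[0.32,-0.29,0],"delta_rot":[0,0,0]},{"hand":20,"translation":[0.207,-0.378,0],"delta_rot":[0,0,0]},{"hand":20,"translation":[0.072,-0.425,0],"delta_rot":[0,0,0]}]
 t0=26.45[{"hand":20,"translation":[-0.071,-0.425,0],"delta_rot":[0,0,0]},{"hand":20,"translation":[-0.206,-0.379,0],"delta_rot":[0,0,0]},{"hand":20,"translation":[-0.318,-0.29,0],"delta_rot":[0,0,0]},{"hand":20,"translation":[-0.396,-0.171,0],"delta_rot":[0,0,0]},{"hand":20,"translation":[-0.43,-0.031,0],"delta_rot":[0,0,0]},{"hand":20,"translation":[-0.417,0.11,0],"delta_rot":[0,0,0]},{"hand":20,"translation":[-0.357,0.241,0],"delta_rot":[0,0,0]},{"hand":20,"translation":[-0.259,0.345,0],"delta_rot":[0,0,0]}]
 t0=27.45[{"hand":20,"translation":[-0.132,0.41,0],"delta_rot":[0,0,0]},{"ha
[... 1849 characters left out ...]
nd":20,"translation":[-0.11,-0.417,0],"delta_rot":[0,0,0]},{"hand":20,"translation":[-0.24,-0.358,0],"delta_rot":[0,0,0]}]
 t0=31.45[{"hand":20,"translation":[-0.344,-0.26,0],"delta_rot":[0,0,0]},{"hand":20,"translation":[-0.41,-0.133,0],"delta_rot":[0,0,0]},{"hand":20,"translation":[-0.431,0.008,0],"delta_rot":[0,0,0]},{"hand":20,"translation":[-0.404,0.149,0],"delta_rot":[0,0,0]},{"hand":20,"translation":[-0.334,0.273,0],"delta_rot":[0,0,0]},{"hand":20,"translation":[-0.226,0.367,0],"delta_rot":[0,0,0]},{"hand":20,"translation":[-0.094,0.42,0],"delta_rot":[0,0,0]},{"hand":20,"translation":[0.049,0.429,0],"delta_rot":[0,0,0]}]
[np.float64(488.1999999999998), np.float64(-42.749999999999986)]
```

>>> send_rows:
  commands:
    - {"hand":20,"translation":[0.5,0.02,0],"delta_rot":[0,0,0]}
    - {"hand":20,"translation":[0.471,-0.171,0],"delta_rot":[0,0,0]}
    - {"hand":20,"translation":[0.356,-0.318,0],"delta_rot":[0,0,0]}
    - {"hand":20,"translation":[0.207,-0.386,0],"delta_rot":[0,0,0]}
    - {"hand":20,"translation":[0.066,-0.405,0],"delta_rot":[0,0,0]}
    - {"hand":20,"translation":[-0.061,-0.399,0],"delta_rot":[0,0,0]}
    - {"hand":20,"translation":[-0.184,-0.366,0],"delta_rot":[0,0,0]}
    - {"hand":20,"translation":[-0.297,-0.296,0],"delta_rot":[0,0,0]}

```text
time: 24.45
tool_pos: [589.1, -113.3, 143.4]
ee_rot: [-0.439, 2.957, 0.033]
wrist_force: [2.2, 6.6, 3.6]
grip_width: 27.4
```

>>> send_rows:
  commands:
    - {"hand":20,"translation":[-0.386,-0.19,0],"delta_rot":[0,0,0]}
    - {"hand":20,"translation":[-0.43,-0.053,0],"delta_rot":[0,0,0]}
    - {"hand":20,"translation":[-0.425,0.092,0],"delta_rot":[0,0,0]}
    - {"hand":20,"translation":[-0.37,0.226,0],"delta_rot":[0,0,0]}
    - {"hand":20,"translation":[-0.274,0.333,0],"delta_rot":[0,0,0]}
    - {"hand":20,"translation":[-0.15,0.403,0],"delta_rot":[0,0,0]}
    - {"hand":20,"translation":[-0.01,0.43,0],"delta_rot":[0,0,0]}
    - {"hand":20,"translation":[0.131,0.409,0],"delta_rot":[0,0,0]}

```text
time: 25.45
tool_pos: [491.9, -32.4, 143.4]
ee_rot: [-0.44, 2.961, 0.028]
wrist_force: [8.4, -12.1, -3.0]
grip_width: 27.1
```

>>> send_rows:
  commands:
    - {"hand":20,"translation":[0.258,0.346,0],"delta_rot":[0,0,0]}
    - {"hand":20,"translation":[0.357,0.242,0],"delta_rot":[0,0,0]}
    - {"hand":20,"translation":[0.416,0.112,0],"delta_rot":[0,0,0]}
    - {"hand":20,"translation":[0.43,-0.03,0],"delta_rot":[0,0,0]}
    - {"hand":20,"translation":[0.396,-0.169,0],"delta_rot":[0,0,0]}
    - {"hand":20,"translation":[0.32,-0.29,0],"delta_rot":[0,0,0]}
    - {"hand":20,"translation":[0.207,-0.378,0],"delta_rot":[0,0,0]}
    - {"hand":20,"translation":[0.072,-0.425,0],"delta_rot":[0,0,0]}

```text
time: 26.45
tool_pos: [615.7, -59.6, 143.3]
ee_rot: [-0.44, 2.959, 0.035]
wrist_force: [-1.2, 7.6, 5.6]
grip_width: 27.4
```

>>> send_rows:
  commands:
    - {"hand":20,"translation":[-0.071,-0.425,0],"delta_rot":[0,0,0]}
    - {"hand":20,"translation":[-0.206,-0.379,0],"delta_rot":[0,0,0]}
    - {"hand":20,"translation":[-0.318,-0.29,0],"delta_rot":[0,0,0]}
    - {"hand":20,"translation":[-0.396,-0.171,0],"delta_rot":[0,0,0]}
    - {"hand":20,"translation":[-0.43,-0.031,0],"delta_rot":[0,0,0]}
    - {"hand":20,"translation":[-0.417,0.11,0],"delta_rot":[0,0,0]}
    - {"hand":20,"translation":[-0.357,0.241,0],"delta_rot":[0,0,0]}
    - {"hand":20,"translation":[-0.259,0.345,0],"delta_rot":[0,0,0]}

```text
time: 27.45
tool_pos: [493.0, -91.2, 143.5]
ee_rot: [-0.438, 2.957, 0.03]
wrist_force: [10.2, -1.2, -5.9]
grip_width: 27.3
```

>>> send_rows:
  commands:
    - {"hand":20,"translation":[-0.132,0.41,0],"delta_rot":[0,0,0]}
    - {"hand":20,"translation":[0.009,0.431,0],"delta_rot":[0,0,0]}
    - {"hand":20,"translation":[0.15,0.404,0],"delta_rot":[0,0,0]}
    - {"hand":20,"translation":[0.273,0.333,0],"delta_rot":[0,0,0]}
    - {"hand":20,"translation":[0.368,0.226,0],"delta_rot":[0,0,0]}
    - {"hand":20,"translation":[0.421,0.092,0],"delta_rot":[0,0,0]}
    - {"hand":20,"translation":[0.428,-0.05,0],"delta_rot":[0,0,0]}
    - {"hand":20,"translation":[0.388,-0.187,0],"delta_rot":[0,0,0]}

```text
time: 28.45
tool_pos: [586.5, -6.5, 143.3]
ee_rot: [-0.441, 2.963, 0.035]
wrist_force: [-3.9, 3.9, 7.8]
grip_width: 27.6
```

>>> send_rows:
  commands:
    - {"hand":20,"translation":[0.306,-0.304,0],"delta_rot":[0,0,0]}
    - {"hand":20,"translation":[0.189,-0.387,0],"delta_rot":[0,0,0]}
    - {"hand":20,"translation":[0.053,-0.428,0],"delta_rot":[0,0,0]}
    - {"hand":20,"translation":[-0.091,-0.421,0],"delta_rot":[0,0,0]}
    - {"hand":20,"translation":[-0.223,-0.369,0],"delta_rot":[0,0,0]}
    - {"hand":20,"translation":[-0.331,-0.276,0],"delta_rot":[0,0,0]}
    - {"hand":20,"translation":[-0.404,-0.152,0],"delta_rot":[0,0,0]}
    - {"hand":20,"translation":[-0.431,-0.011,0],"delta_rot":[0,0,0]}

```text
time: 29.45
tool_pos: [542.1, -125.4, 143.4]
ee_rot: [-0.438, 2.957, 0.031]
wrist_force: [5.6, 7.5, 1.1]
grip_width: 27.2
```

>>> send_rows:
  commands:
    - {"hand":20,"translation":[-0.411,0.129,0],"delta_rot":[0,0,0]}
    - {"hand":20,"translation":[-0.346,0.258,0],"delta_rot":[0,0,0]}
    - {"hand":20,"translation":[-0.243,0.356,0],"delta_rot":[0,0,0]}
    - {"hand":20,"translation":[-0.113,0.416,0],"delta_rot":[0,0,0]}
    - {"hand":20,"translation":[0.029,0.43,0],"delta_rot":[0,0,0]}
    - {"hand":20,"translation":[0.169,0.397,0],"delta_rot":[0,0,0]}
    - {"hand":20,"translation":[0.288,0.32,0],"delta_rot":[0,0,0]}
    - {"hand":20,"translation":[0.378,0.208,0],"delta_rot":[0,0,0]}

```text
time: 30.45
tool_pos: [525.5, -0.6, 143.2]
ee_rot: [-0.44, 2.968, 0.03]
wrist_force: [-3.6, -5.9, 8.3]
grip_width: 27.5
```

>>> send_rows:
  commands:
    - {"hand":20,"translation":[0.425,0.073,0],"delta_rot":[0,0,0]}
    - {"hand":20,"translation":[0.425,-0.07,0],"delta_rot":[0,0,0]}
    - {"hand":20,"translation":[0.379,-0.205,0],"delta_rot":[0,0,0]}
    - {"hand":20,"translation":[0.292,-0.317,0],"delta_rot":[0,0,0]}
    - {"hand":20,"translation":[0.171,-0.396,0],"delta_rot":[0,0,0]}
    - {"hand":20,"translation":[0.033,-0.43,0],"delta_rot":[0,0,0]}
    - {"hand":20,"translation":[-0.11,-0.417,0],"delta_rot":[0,0,0]}
    - {"hand":20,"translation":[-0.24,-0.358,0],"delta_rot":[0,0,0]}

```text
time: 31.45
tool_pos: [598.5, -104.9, 143.4]
ee_rot: [-0.439, 2.957, 0.034]
wrist_force: [2.6, 7.2, 4.4]
grip_width: 27.3
```

>>> send_rows:
  commands:
    - {"hand":20,"translation":[-0.344,-0.26,0],"delta_rot":[0,0,0]}
    - {"hand":20,"translation":[-0.41,-0.133,0],"delta_rot":[0,0,0]}
    - {"hand":20,"translation":[-0.431,0.008,0],"delta_rot":[0,0,0]}
    - {"hand":20,"translation":[-0.404,0.149,0],"delta_rot":[0,0,0]}
    - {"hand":20,"translation":[-0.334,0.273,0],"delta_rot":[0,0,0]}
    - {"hand":20,"translation":[-0.226,0.367,0],"delta_rot":[0,0,0]}
    - {"hand":20,"translation":[-0.094,0.42,0],"delta_rot":[0,0,0]}
    - {"hand":20,"translation":[0.049,0.429,0],"delta_rot":[0,0,0]}

```text
time: 32.45
tool_pos: [487.6, -43.8, 143.5]
ee_rot: [-0.44, 2.96, 0.028]
wrist_force: [9.4, -9.8, -5.1]
grip_width: 27.5
```

```bash
python3 meas.py top; python3 - <<'E'
import fit
print(fit.circ());fit.needle()
from h import *
P=polar("top",cv2.imread("pics/last_top.png",0),(-2.66,-1.233))
for a in(20,30,40,50,60):
    q=P[:,(RR>a)&(RR<a+10)].mean(1);w=np.clip(np.median(q)-5-q,0,None)*(abs(TH-1.15)<.35);print(a,round((w*TH).sum()/w.sum(),3))
E
```

```text
t 32.45 pos [487.6 -43.8 143.5] F [ 9.4 -9.8 -5.1] w 27.5
top 32.45 needle 1.178 depth 76.9 bg 220
(array([550.61073814, -60.75815092]), array([-0.18,  0.01,  0.06,  0.17,  0.16,  0.14,  0.09,  0.1 ,  0.21,
        0.17,  0.16,  0.07,  0.17,  0.23,  0.11,  0.13,  0.15,  0.23]))
V,w0,z [2.653 3.176 0.111] cost 18.19 res [-0.019  0.012 -0.01  -0.01  -0.003 -0.019  0.023 -0.027 -0.003  0.019
 -0.015 -0.01   0.047 -0.038  0.02  -0.02 ] sd lnpar [0.003 0.009 0.088]
20 1.213
30 1.181
40 1.175
50 1.181
60 1.18
```

```bash
cp st.json st_bak.json; python3 - <<'E'
import json,numpy as np
S=json.load(open("st.json"));L=np.array(S["log"])
D=[(21.4,592.8,-11.3),(22.4,534.7,-124.0),(23.4,532,1.7),(24.45,589.1,-113.3),(25.45,491.9,-32.4),(26.45,615.7,-59.6),(27.45,493,-91.2),(28.45,586.5,-6.5),(29.45,542.1,-125.4),(30.45,525.5,-.6),(31.45,598.5,-104.9),(32.45,487.6,-43.8)]
A=[];e=[];r=[]
for t,x,y in D:
    pc=np.interp(t,L[:,0],L[:,1]);ph=np.arctan2(y+60.76,x-550.61)
    d=(ph-pc+np.pi)%(2*np.pi)-np.pi;A.append([1,np.cos(ph),np.sin(ph),np.cos(2*ph),np.sin(2*ph)]);e.append(d)
A=np.array(A);e=np.array(e);s,*_=np.linalg.lstsq(A[:,:3],e,rcond=None);print(e.round(4),s.round(4),(A[:,:3]@s-e).round(4))
# real lateral error: command lags -> wanted centre shift: tangential displ 65*e*(-sin,cos)
M=json.load(open("st.json"))["meas"]
for m in M[-7:]:
    pc=np.interp(m[0],L[:,0],L[:,1]);print(round(m[0],2),round(m[1],3),"phi",round((pc+np.pi)%(2*np.pi)-np.pi,2))
E
```

```text
[0.028  0.0077 0.0565 0.0101 0.0249 0.0161 0.0078 0.0316 0.0084 0.0582
 0.0123 0.0174] [ 0.0228 -0.0009  0.0196] [ 0.0091 -0.0037 -0.0147 -0.0037  0.0072  0.006   0.0066  0.007  -0.005
 -0.0169 -0.0035  0.0114]
16.15 0.873 phi 1.74
17.2 1.053 phi -0.84
18.25 1.163 phi 2.82
19.3 1.088 phi 0.0
20.35 1.176 phi -2.7
23.4 1.13 phi 1.8
32.45 1.178 phi 2.86
```

```bash
python3 - <<'E'
import json,numpy as np
S=json.load(open("st.json"));L=np.array(S["log"])
D=[(21.4,592.8,-11.3),(22.4,534.7,-124.0),(23.4,532,1.7),(24.45,589.1,-113.3),(25.45,491.9,-32.4),(26.45,615.7,-59.6),(27.45,493,-91.2),(28.45,586.5,-6.5),(29.45,542.1,-125.4),(30.45,525.5,-.6),(31.45,598.5,-104.9),(32.45,487.6,-43.8)]
F=lambda p:np.stack([np.cos(p),np.sin(p),np.cos(2*p),np.sin(2*p)],-1)
ph=np.array([np.arctan2(y+60.76,x-550.61) for t,x,y in D]);pc=np.array([np.interp(t,L[:,0],L[:,1]) for t,_,_ in D])
e=(ph-pc+np.pi)%(2*np.pi)-np.pi;A=np.c_[np.ones(len(e)),F(ph)];s=np.linalg.lstsq(A,e,rcond=None)[0];print(s.round(4),(A@s-e).round(4))
json.dump(list(s[1:]),open("e.json","w"))
g=open("gen.py").read()
g=g.replace('        tgt=C+65*np.array([np.cos(S["phi"]),np.sin(S["phi"])])','        p=S["phi"];p=p-E@[np.cos(p),np.sin(p),np.cos(2*p),np.sin(2*p)]\n        tgt=C+65*np.array([np.cos(p),np.sin(p)])')
g=g.replace('def rows','E=np.array(json.load(open("e.json")))\ndef rows',1);open("gen.py","w").write(g)
import fit,mpc,gen
gen.E=.9*gen.E
par=fit.needle(False);print(par)
mpc.plan(par,[32.50,33.50],lambda t:1.15,vg=2.6,wd=.1)
for k in range(7):gen.rows(34.5+k,[2.655]*8)
gen.save()
E
```

```text
[ 0.0213 -0.0011  0.0204 -0.0102 -0.0063] [ 0.0035  0.0002 -0.0033  0.0031  0.0048 -0.0061 -0.006   0.0044  0.0011
 -0.006  -0.0002  0.0045]
[2.65312678 3.17622938 0.11051241]
v [3.1  3.1  2.93 2.7  2.55 2.51 2.54 2.6  2.65 2.68 2.68 2.67 2.66 2.65
 2.65 2.65]
pred [(np.float64(32.5), np.float64(1.149)), (np.float64(32.75), np.float64(1.093)), (np.float64(33.0), np.float64(1.122)), (np.float64(33.25), np.float64(1.154)), (np.float64(33.5), np.float64(1.156)), (np.float64(33.75), np.float64(1.15)), (np.float64(34.0), np.float64(1.148)), (np.float64(34.25), np.float64(1.15)), (np.float64(34.5), np.float64(1.15)), (np.float64(34.75), np.float64(1.15)), (np.float64(35.0), np.float64(1.15))]
 t0=32.5[{"hand":20,"translation":[0.241,0.461,0],"delta_rot":[0,0,0]},{"hand":20,"translation":[0.397,0.326,0],"delta_rot":[0,0,0]},{"hand":20,"translation":[0.455,0.144,0],"delta_rot":[0,0,0]},{"hand":20,"translation":[0.43,-0.02,0],"delta_rot":[0,0,0]},{"hand":20,"translation":[0.374,-0.144,0],"delta_rot":[0,0,0]},{"hand":20,"translation":[0.307,-0.245,0],"delta_rot":[0,0,0]},{"hand":20,"translatio
[... 3511 characters left out ...]
":20,"translation":[0.385,-0.161,0],"delta_rot":[0,0,0]},{"hand":20,"translation":[0.314,-0.273,0],"delta_rot":[0,0,0]},{"hand":20,"translation":[0.212,-0.36,0],"delta_rot":[0,0,0]}]
 t0=40.5[{"hand":20,"translation":[0.087,-0.414,0],"delta_rot":[0,0,0]},{"hand":20,"translation":[-0.052,-0.426,0],"delta_rot":[0,0,0]},{"hand":20,"translation":[-0.19,-0.388,0],"delta_rot":[0,0,0]},{"hand":20,"translation":[-0.306,-0.304,0],"delta_rot":[0,0,0]},{"hand":20,"translation":[-0.387,-0.187,0],"delta_rot":[0,0,0]},{"hand":20,"translation":[-0.423,-0.051,0],"delta_rot":[0,0,0]},{"hand":20,"translation":[-0.415,0.088,0],"delta_rot":[0,0,0]},{"hand":20,"translation":[-0.365,0.218,0],"delta_rot":[0,0,0]}]
```

>>> send_rows:
  commands:
    - {"hand":20,"translation":[0.241,0.461,0],"delta_rot":[0,0,0]}
    - {"hand":20,"translation":[0.397,0.326,0],"delta_rot":[0,0,0]}
    - {"hand":20,"translation":[0.455,0.144,0],"delta_rot":[0,0,0]}
    - {"hand":20,"translation":[0.43,-0.02,0],"delta_rot":[0,0,0]}
    - {"hand":20,"translation":[0.374,-0.144,0],"delta_rot":[0,0,0]}
    - {"hand":20,"translation":[0.307,-0.245,0],"delta_rot":[0,0,0]}
    - {"hand":20,"translation":[0.223,-0.332,0],"delta_rot":[0,0,0]}
    - {"hand":20,"translation":[0.113,-0.398,0],"delta_rot":[0,0,0]}

```text
time: 33.5
tool_pos: [615.1, -52.0, 143.4]
ee_rot: [-0.44, 2.959, 0.035]
wrist_force: [-1.0, 6.4, 6.0]
grip_width: 26.9
```

>>> send_rows:
  commands:
    - {"hand":20,"translation":[-0.02,-0.426,0],"delta_rot":[0,0,0]}
    - {"hand":20,"translation":[-0.162,-0.404,0],"delta_rot":[0,0,0]}
    - {"hand":20,"translation":[-0.286,-0.329,0],"delta_rot":[0,0,0]}
    - {"hand":20,"translation":[-0.376,-0.214,0],"delta_rot":[0,0,0]}
    - {"hand":20,"translation":[-0.421,-0.079,0],"delta_rot":[0,0,0]}
    - {"hand":20,"translation":[-0.419,0.061,0],"delta_rot":[0,0,0]}
    - {"hand":20,"translation":[-0.378,0.192,0],"delta_rot":[0,0,0]}
    - {"hand":20,"translation":[-0.298,0.307,0],"delta_rot":[0,0,0]}

```text
time: 34.5
tool_pos: [497.3, -98.3, 143.5]
ee_rot: [-0.438, 2.957, 0.03]
wrist_force: [10.2, 0.4, -3.7]
grip_width: 27.5
```

>>> send_rows:
  commands:
    - {"hand":20,"translation":[-0.184,0.393,0],"delta_rot":[0,0,0]}
    - {"hand":20,"translation":[-0.044,0.439,0],"delta_rot":[0,0,0]}
    - {"hand":20,"translation":[0.107,0.431,0],"delta_rot":[0,0,0]}
    - {"hand":20,"translation":[0.246,0.371,0],"delta_rot":[0,0,0]}
    - {"hand":20,"translation":[0.352,0.264,0],"delta_rot":[0,0,0]}
    - {"hand":20,"translation":[0.413,0.13,0],"delta_rot":[0,0,0]}
    - {"hand":20,"translation":[0.424,-0.011,0],"delta_rot":[0,0,0]}
    - {"hand":20,"translation":[0.393,-0.144,0],"delta_rot":[0,0,0]}

```text
time: 35.5
tool_pos: [580.7, -3.1, 143.3]
ee_rot: [-0.441, 2.963, 0.035]
wrist_force: [-3.5, 3.8, 7.3]
grip_width: 27.6
```

>>> send_rows:
  commands:
    - {"hand":20,"translation":[0.325,-0.259,0],"delta_rot":[0,0,0]}
    - {"hand":20,"translation":[0.227,-0.351,0],"delta_rot":[0,0,0]}
    - {"hand":20,"translation":[0.105,-0.409,0],"delta_rot":[0,0,0]}
    - {"hand":20,"translation":[-0.033,-0.426,0],"delta_rot":[0,0,0]}
    - {"hand":20,"translation":[-0.172,-0.396,0],"delta_rot":[0,0,0]}
    - {"hand":20,"translation":[-0.292,-0.318,0],"delta_rot":[0,0,0]}
    - {"hand":20,"translation":[-0.378,-0.204,0],"delta_rot":[0,0,0]}
    - {"hand":20,"translation":[-0.421,-0.07,0],"delta_rot":[0,0,0]}

```text
time: 36.5
tool_pos: [551.1, -125.9, 143.4]
ee_rot: [-0.438, 2.957, 0.032]
wrist_force: [6.6, 7.4, 2.0]
grip_width: 27.2
```

>>> send_rows:
  commands:
    - {"hand":20,"translation":[-0.419,0.07,0],"delta_rot":[0,0,0]}
    - {"hand":20,"translation":[-0.374,0.2,0],"delta_rot":[0,0,0]}
    - {"hand":20,"translation":[-0.291,0.314,0],"delta_rot":[0,0,0]}
    - {"hand":20,"translation":[-0.175,0.398,0],"delta_rot":[0,0,0]}
    - {"hand":20,"translation":[-0.034,0.44,0],"delta_rot":[0,0,0]}
    - {"hand":20,"translation":[0.116,0.429,0],"delta_rot":[0,0,0]}
    - {"hand":20,"translation":[0.255,0.364,0],"delta_rot":[0,0,0]}
    - {"hand":20,"translation":[0.358,0.256,0],"delta_rot":[0,0,0]}

```text
time: 37.5
tool_pos: [519.0, -3.7, 143.2]
ee_rot: [-0.441, 2.967, 0.029]
wrist_force: [-2.8, -7.9, 6.9]
grip_width: 27.5
```

>>> send_rows:
  commands:
    - {"hand":20,"translation":[0.415,0.12,0],"delta_rot":[0,0,0]}
    - {"hand":20,"translation":[0.423,-0.02,0],"delta_rot":[0,0,0]}
    - {"hand":20,"translation":[0.389,-0.152,0],"delta_rot":[0,0,0]}
    - {"hand":20,"translation":[0.319,-0.267,0],"delta_rot":[0,0,0]}
    - {"hand":20,"translation":[0.22,-0.355,0],"delta_rot":[0,0,0]}
    - {"hand":20,"translation":[0.096,-0.412,0],"delta_rot":[0,0,0]}
    - {"hand":20,"translation":[-0.042,-0.426,0],"delta_rot":[0,0,0]}
    - {"hand":20,"translation":[-0.181,-0.391,0],"delta_rot":[0,0,0]}

```text
time: 38.5
tool_pos: [604.9, -96.7, 143.4]
ee_rot: [-0.439, 2.958, 0.034]
wrist_force: [1.6, 6.5, 3.5]
grip_width: 27.3
```

>>> send_rows:
  commands:
    - {"hand":20,"translation":[-0.299,-0.312,0],"delta_rot":[0,0,0]}
    - {"hand":20,"translation":[-0.383,-0.195,0],"delta_rot":[0,0,0]}
    - {"hand":20,"translation":[-0.422,-0.061,0],"delta_rot":[0,0,0]}
    - {"hand":20,"translation":[-0.417,0.079,0],"delta_rot":[0,0,0]}
    - {"hand":20,"translation":[-0.369,0.209,0],"delta_rot":[0,0,0]}
    - {"hand":20,"translation":[-0.285,0.321,0],"delta_rot":[0,0,0]}
    - {"hand":20,"translation":[-0.166,0.402,0],"delta_rot":[0,0,0]}
    - {"hand":20,"translation":[-0.024,0.44,0],"delta_rot":[0,0,0]}

```text
time: 39.5
tool_pos: [485.8, -54.1, 143.5]
ee_rot: [-0.439, 2.959, 0.029]
wrist_force: [9.8, -8.0, -6.0]
grip_width: 27.0
```

>>> send_rows:
  commands:
    - {"hand":20,"translation":[0.127,0.427,0],"delta_rot":[0,0,0]}
    - {"hand":20,"translation":[0.262,0.358,0],"delta_rot":[0,0,0]}
    - {"hand":20,"translation":[0.364,0.247,0],"delta_rot":[0,0,0]}
    - {"hand":20,"translation":[0.417,0.111,0],"delta_rot":[0,0,0]}
    - {"hand":20,"translation":[0.422,-0.029,0],"delta_rot":[0,0,0]}
    - {"hand":20,"translation":[0.385,-0.161,0],"delta_rot":[0,0,0]}
    - {"hand":20,"translation":[0.314,-0.273,0],"delta_rot":[0,0,0]}
    - {"hand":20,"translation":[0.212,-0.36,0],"delta_rot":[0,0,0]}

```text
time: 40.5
tool_pos: [610.8, -36.0, 143.3]
ee_rot: [-0.441, 2.96, 0.035]
wrist_force: [-1.6, 5.8, 5.6]
grip_width: 27.3
```

>>> send_rows:
  commands:
    - {"hand":20,"translation":[0.087,-0.414,0],"delta_rot":[0,0,0]}
    - {"hand":20,"translation":[-0.052,-0.426,0],"delta_rot":[0,0,0]}
    - {"hand":20,"translation":[-0.19,-0.388,0],"delta_rot":[0,0,0]}
    - {"hand":20,"translation":[-0.306,-0.304,0],"delta_rot":[0,0,0]}
    - {"hand":20,"translation":[-0.387,-0.187,0],"delta_rot":[0,0,0]}
    - {"hand":20,"translation":[-0.423,-0.051,0],"delta_rot":[0,0,0]}
    - {"hand":20,"translation":[-0.415,0.088,0],"delta_rot":[0,0,0]}
    - {"hand":20,"translation":[-0.365,0.218,0],"delta_rot":[0,0,0]}

```text
time: 41.5
tool_pos: [508.9, -110.9, 143.5]
ee_rot: [-0.438, 2.957, 0.031]
wrist_force: [9.7, 2.7, -3.6]
grip_width: 27.7
```

```bash
python3 meas.py top; cp st.json st_bak.json; python3 - <<'E'
import fit,json,numpy as np
fit.needle()
from h import *
P=polar("top",cv2.imread("pics/last_top.png",0),(-2.66,-1.233))
print(P[(TH>1)&(TH<1.3)][:,(RR>72)].mean().round())
E
```

```text
t 41.5 pos [ 508.9 -110.9  143.5] F [ 9.7  2.7 -3.6] w 27.7
top 41.5 needle 1.146 depth 76.5 bg 220
V,w0,z [2.654 3.176 0.11 ] cost 18.24 res [-0.019  0.012 -0.01  -0.01  -0.004 -0.019  0.023 -0.027 -0.003  0.019
 -0.015 -0.01   0.046 -0.039  0.019 -0.02   0.003] sd lnpar [0.003 0.009 0.088]
185.0fit.py:12: RuntimeWarning: overflow encountered in scalar multiply
  om+=dt*(w0*w0*(.912*s/V-np.sin(th))-2*z*w0*om);th+=dt*om;out.append(th)
fit.py:12: RuntimeWarning: invalid value encountered in sin
  om+=dt*(w0*w0*(.912*s/V-np.sin(th))-2*z*w0*om);th+=dt*om;out.append(th)
```

```bash
python3 - <<'E' 2>/dev/null
import fit,mpc,gen
from smooth import S
mpc.plan((2.654,3.176,.11),[41.55,42.55,43.55],lambda t:S(t,41.6,44.3,1.12,0),vg=1.,wd=.1)
print(gen.S["cmd"])
E
```

```text
v [3.1  2.92 2.6  2.32 2.13 2.03 1.98 1.91 1.82 1.68 1.52 1.33 1.14 0.95
 0.78 0.63 0.5  0.39 0.3  0.21 0.12 0.06 0.02 0.  ]
pred [(np.float64(41.55), np.float64(1.14)), (np.float64(41.8), np.float64(1.081)), (np.float64(42.05), np.float64(1.066)), (np.float64(42.3), np.float64(0.998)), (np.float64(42.55), np.float64(0.858)), (np.float64(42.8), np.float64(0.675)), (np.float64(43.05), np.float64(0.481)), (np.float64(43.3), np.float64(0.299)), (np.float64(43.55), np.float64(0.151)), (np.float64(43.8), np.float64(0.054)), (np.float64(44.05), np.float64(0.01)), (np.float64(44.3), np.float64(-0.0)), (np.float64(44.55), np.float64(0.0)), (np.float64(44.8), np.float64(0.001)), (np.float64(45.05), np.float64(0.001))]
 t0=41.55[{"hand":20,"translation":[-0.312,0.388,0],"delta_rot":[0,0,0]},{"hand":20,"translation":[-0.141,0.46,0],"delta_rot":[0,0,0]},{"hand":20,"translation":[0.025,0.435,0],"delta_rot":[0,0,0]},{"hand":20,"translation":[0.143,0.364,0],"delta_rot":[0,0,0]},{"hand":20,"translation":[0.222,0.282,0],"delta_rot":[0,0,0]},{"hand":20,"translation":[0.272,0.201,0],"delta_rot":[0,0,0]
[... 509 characters left out ...]
0]},{"hand":20,"translation":[0.061,-0.107,0],"delta_rot":[0,0,0]},{"hand":20,"translation":[0.042,-0.091,0],"delta_rot":[0,0,0]}]
 t0=43.55[{"hand":20,"translation":[0.028,-0.075,0],"delta_rot":[0,0,0]},{"hand":20,"translation":[0.019,-0.06,0],"delta_rot":[0,0,0]},{"hand":20,"translation":[0.013,-0.045,0],"delta_rot":[0,0,0]},{"hand":20,"translation":[0.007,-0.032,0],"delta_rot":[0,0,0]},{"hand":20,"translation":[0.004,-0.02,0],"delta_rot":[0,0,0]},{"hand":20,"translation":[0.002,-0.009,0],"delta_rot":[0,0,0]},{"hand":20,"translation":[0.001,-0.002,0],"delta_rot":[0,0,0]},{"hand":20,"translation":[-0,-0,0],"delta_rot":[0,0,0]}]
[np.float64(614.4000000000001), np.float64(-47.99999999999998)]
```

Now a gentle ramp-down, then open the hand and lift (fingers open before any lift).

>>> send_rows:
  commands:
    - {"hand":20,"translation":[-0.312,0.388,0],"delta_rot":[0,0,0]}
    - {"hand":20,"translation":[-0.141,0.46,0],"delta_rot":[0,0,0]}
    - {"hand":20,"translation":[0.025,0.435,0],"delta_rot":[0,0,0]}
    - {"hand":20,"translation":[0.143,0.364,0],"delta_rot":[0,0,0]}
    - {"hand":20,"translation":[0.222,0.282,0],"delta_rot":[0,0,0]}
    - {"hand":20,"translation":[0.272,0.201,0],"delta_rot":[0,0,0]}
    - {"hand":20,"translation":[0.302,0.121,0],"delta_rot":[0,0,0]}
    - {"hand":20,"translation":[0.306,0.042,0],"delta_rot":[0,0,0]}

```text
time: 42.55
tool_pos: [546.9, 4.2, 143.3]
ee_rot: [-0.44, 2.965, 0.033]
wrist_force: [-5.6, 2.2, 8.5]
grip_width: 27.5
```

>>> send_rows:
  commands:
    - {"hand":20,"translation":[0.288,-0.027,0],"delta_rot":[0,0,0]}
    - {"hand":20,"translation":[0.253,-0.081,0],"delta_rot":[0,0,0]}
    - {"hand":20,"translation":[0.208,-0.114,0],"delta_rot":[0,0,0]}
    - {"hand":20,"translation":[0.162,-0.13,0],"delta_rot":[0,0,0]}
    - {"hand":20,"translation":[0.122,-0.13,0],"delta_rot":[0,0,0]}
    - {"hand":20,"translation":[0.087,-0.122,0],"delta_rot":[0,0,0]}
    - {"hand":20,"translation":[0.061,-0.107,0],"delta_rot":[0,0,0]}
    - {"hand":20,"translation":[0.042,-0.091,0],"delta_rot":[0,0,0]}

```text
time: 43.55
tool_pos: [610.9, -36.4, 143.4]
ee_rot: [-0.439, 2.96, 0.032]
wrist_force: [2.1, 2.4, 2.6]
grip_width: 27.5
```

>>> send_rows:
  commands:
    - {"hand":20,"translation":[0.028,-0.075,0],"delta_rot":[0,0,0]}
    - {"hand":20,"translation":[0.019,-0.06,0],"delta_rot":[0,0,0]}
    - {"hand":20,"translation":[0.013,-0.045,0],"delta_rot":[0,0,0]}
    - {"hand":20,"translation":[0.007,-0.032,0],"delta_rot":[0,0,0]}
    - {"hand":20,"translation":[0.004,-0.02,0],"delta_rot":[0,0,0]}
    - {"hand":20,"translation":[0.002,-0.009,0],"delta_rot":[0,0,0]}
    - {"hand":20,"translation":[0.001,-0.002,0],"delta_rot":[0,0,0]}
    - {"hand":20,"translation":[0,0,0],"delta_rot":[0,0,0]}

```text
time: 44.55
tool_pos: [614.4, -48.1, 143.4]
ee_rot: [-0.44, 2.96, 0.032]
wrist_force: [2.1, 1.1, 3.5]
grip_width: 27.4
```

>>> send_rows:
  commands:
    - {"hand":87,"translation":[0,0,0],"delta_rot":[0,0,0]}
    - {"hand":87,"translation":[0,0,0],"delta_rot":[0,0,0]}
    - {"hand":87,"translation":[0,0,0],"delta_rot":[0,0,0]}
    - {"hand":87,"translation":[0,0,0],"delta_rot":[0,0,0]}
    - {"hand":87,"translation":[0,0,0],"delta_rot":[0,0,0]}
    - {"hand":87,"translation":[0,0,0],"delta_rot":[0,0,0]}
    - {"hand":87,"translation":[0,0,0],"delta_rot":[0,0,0]}
    - {"hand":87,"translation":[0,0,0],"delta_rot":[0,0,0]}

```text
time: 45.55
tool_pos: [614.4, -48.0, 143.4]
ee_rot: [-0.439, 2.96, 0.032]
wrist_force: [-0.3, 0.7, -0.1]
grip_width: 86.4
```

```bash
python3 meas.py top
```

```text
t 45.55 pos [614.4 -48.  143.4] F [-0.3  0.7 -0.1] w 86.4
top 45.55 needle 0.019 depth 71.9 bg 219
```

The grip is free. Next, lift straight up, back off, and wait for the needle.

>>> send_rows:
  commands:
    - {"hand":87,"translation":[0,0,0.3],"delta_rot":[0,0,0]}
    - {"hand":87,"translation":[0,0,0.4],"delta_rot":[0,0,0]}
    - {"hand":87,"translation":[0,0,0.5],"delta_rot":[0,0,0]}
    - {"hand":87,"translation":[0,0,0.5],"delta_rot":[0,0,0]}
    - {"hand":87,"translation":[-0.4,0,0.4],"delta_rot":[0,0,0]}
    - {"hand":87,"translation":[-0.5,0,0.2],"delta_rot":[0,0,0]}
    - {"hand":87,"translation":[-0.5,0,0],"delta_rot":[0,0,0]}
    - {"hand":87,"translation":[-0.4,0,0],"delta_rot":[0,0,0]}

```text
time: 46.6
tool_pos: [523.7, -48.1, 260.0]
ee_rot: [-0.439, 2.958, 0.032]
wrist_force: [0.1, 0.2, 0.9]
grip_width: 86.7
```

>>> send_rows:
  commands:
    - {"hand":87,"translation":[-0.4,0,0],"delta_rot":[0,0,0]}
    - {"hand":87,"translation":[-0.4,0,0],"delta_rot":[0,0,0]}
    - {"hand":87,"translation":[-0.4,0,0],"delta_rot":[0,0,0]}
    - {"hand":87,"translation":[-0.3,0,0],"delta_rot":[0,0,0]}
    - {"hand":87,"translation":[0,0,0],"delta_rot":[0,0,0]}
    - {"hand":87,"translation":[0,0,0],"delta_rot":[0,0,0]}
    - {"hand":87,"translation":[0,0,0],"delta_rot":[0,0,0]}
    - {"hand":87,"translation":[0,0,0],"delta_rot":[0,0,0]}

```text
time: 47.6
tool_pos: [449.8, -48.0, 258.1]
ee_rot: [-0.439, 2.961, 0.032]
wrist_force: [-1.0, 0.0, 0.5]
grip_width: 86.8
```

```bash
python3 meas.py top
```

```text
t 47.6 pos [449.8 -48.  258.1] F [-1.   0.   0.5] w 86.8
top 47.6 needle 0.012 depth 74.6 bg 220
```

>>> send_rows:
  commands:
    - {"hand":87,"translation":[0,0,0],"delta_rot":[0,0,0]}
    - {"hand":87,"translation":[0,0,0],"delta_rot":[0,0,0]}
    - {"hand":87,"translation":[0,0,0],"delta_rot":[0,0,0]}
    - {"hand":87,"translation":[0,0,0],"delta_rot":[0,0,0]}
    - {"hand":87,"translation":[0,0,0],"delta_rot":[0,0,0]}
    - {"hand":87,"translation":[0,0,0],"delta_rot":[0,0,0]}
    - {"hand":87,"translation":[0,0,0],"delta_rot":[0,0,0]}
    - {"hand":87,"translation":[0,0,0],"delta_rot":[0,0,0]}

```text
time: 48.65
tool_pos: [449.4, -48.0, 258.3]
ee_rot: [-0.439, 2.96, 0.032]
wrist_force: [-0.0, -0.5, 0.9]
grip_width: 86.7
```

```bash
cp pics/last_top.png pics/prev_top.png; python3 meas.py top; python3 - <<'E'
import cv2
a,b,c=[cv2.imread(f"pics/{n}.png") for n in("a","prev_top","last_top")]
print("motion last s",cv2.absdiff(b,c).max())
cv2.imwrite("pics/final.png",c)
E
```

```text
t 48.65 pos [449.4 -48.  258.3] F [-0.  -0.5  0.9] w 86.7
top 48.65 needle -0.014 depth 73.2 bg 220
motion last s 53
```

View pics/final.png

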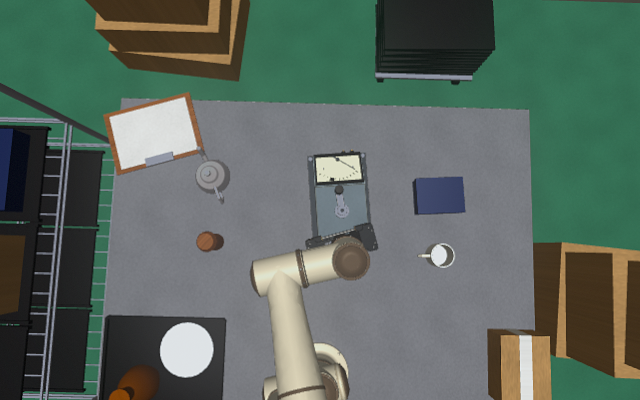

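The crank stands still, pointing up at (340,190), and the goods are unmoved. The needle is within ±0.02 of zero, so I'll wait a few more seconds and recheck.

>>> send_rows:
  commands:
    - {"hand":87,"translation":[0,0,0],"delta_rot":[0,0,0]}
    - {"hand":87,"translation":[0,0,0],"delta_rot":[0,0,0]}
    - {"hand":87,"translation":[0,0,0],"delta_rot":[0,0,0]}
    - {"hand":87,"translation":[0,0,0],"delta_rot":[0,0,0]}
    - {"hand":87,"translation":[0,0,0],"delta_rot":[0,0,0]}
    - {"hand":87,"translation":[0,0,0],"delta_rot":[0,0,0]}
    - {"hand":87,"translation":[0,0,0],"delta_rot":[0,0,0]}
    - {"hand":87,"translation":[0,0,0],"delta_rot":[0,0,0]}

```text
time: 49.7
tool_pos: [449.4, -48.0, 258.3]
ee_rot: [-0.439, 2.96, 0.032]
wrist_force: [-0.5, -0.7, 0.5]
grip_width: 86.7
```

>>> send_rows:
  commands:
    - {"hand":87,"translation":[0,0,0],"delta_rot":[0,0,0]}
    - {"hand":87,"translation":[0,0,0],"delta_rot":[0,0,0]}
    - {"hand":87,"translation":[0,0,0],"delta_rot":[0,0,0]}
    - {"hand":87,"translation":[0,0,0],"delta_rot":[0,0,0]}
    - {"hand":87,"translation":[0,0,0],"delta_rot":[0,0,0]}
    - {"hand":87,"translation":[0,0,0],"delta_rot":[0,0,0]}
    - {"hand":87,"translation":[0,0,0],"delta_rot":[0,0,0]}
    - {"hand":87,"translation":[0,0,0],"delta_rot":[0,0,0]}

```text
time: 50.7
tool_pos: [449.4, -48.0, 258.4]
ee_rot: [-0.439, 2.96, 0.032]
wrist_force: [-0.6, 0.6, 0.2]
grip_width: 87.0
```

>>> send_rows:
  commands:
    - {"hand":87,"translation":[0,0,0],"delta_rot":[0,0,0]}
    - {"hand":87,"translation":[0,0,0],"delta_rot":[0,0,0]}
    - {"hand":87,"translation":[0,0,0],"delta_rot":[0,0,0]}
    - {"hand":87,"translation":[0,0,0],"delta_rot":[0,0,0]}
    - {"hand":87,"translation":[0,0,0],"delta_rot":[0,0,0]}
    - {"hand":87,"translation":[0,0,0],"delta_rot":[0,0,0]}
    - {"hand":87,"translation":[0,0,0],"delta_rot":[0,0,0]}
    - {"hand":87,"translation":[0,0,0],"delta_rot":[0,0,0]}

```text
time: 51.7
tool_pos: [449.4, -48.0, 258.4]
ee_rot: [-0.439, 2.96, 0.032]
wrist_force: [0.2, 0.6, 0.4]
grip_width: 86.8
```

>>> send_rows:
  commands:
    - {"hand":87,"translation":[0,0,0],"delta_rot":[0,0,0]}
    - {"hand":87,"translation":[0,0,0],"delta_rot":[0,0,0]}
    - {"hand":87,"translation":[0,0,0],"delta_rot":[0,0,0]}
    - {"hand":87,"translation":[0,0,0],"delta_rot":[0,0,0]}
    - {"hand":87,"translation":[0,0,0],"delta_rot":[0,0,0]}
    - {"hand":87,"translation":[0,0,0],"delta_rot":[0,0,0]}
    - {"hand":87,"translation":[0,0,0],"delta_rot":[0,0,0]}
    - {"hand":87,"translation":[0,0,0],"delta_rot":[0,0,0]}

```text
time: 52.7
tool_pos: [449.4, -48.0, 258.3]
ee_rot: [-0.439, 2.96, 0.032]
wrist_force: [0.1, -0.2, 0.0]
grip_width: 87.0
```

```bash
for i in 1 2 3;do python3 meas.py top; cp pics/last_top.png pics/f$i.png;done; python3 - <<'E'
import cv2
a=[cv2.imread(f"pics/f{i}.png") for i in(1,3)];d=cv2.absdiff(*a);print("generator diff",d[145:250,300:380].max())
from bench import close_job
print(close_job())
E
```

```text
t 52.7 pos [449.4 -48.  258.3] F [ 0.1 -0.2  0. ] w 87.0
top 52.7 needle -0.006 depth 76.0 bg 220
t 52.75 pos [449.4 -48.  258.3] F [ 0.   0.1 -0.3] w 87.1
top 52.75 needle -0.006 depth 76.0 bg 220
t 52.8 pos [449.4 -48.  258.3] F [0.5 0.3 0.3] w 86.9
top 52.8 needle -0.006 depth 75.9 bg 220
generator diff 12
the job is handed in; nothing more can be done
None
```

I cranked the generator clockwise up into the thick part of the scale, held it there, slowed down gently, let go, backed off and handed in at about 53 s. I believe the eight-second hold was met, but I did not watch the needle continuously.

- **Hold:** Cranking at about 2.65 rad/s kept the needle near 1.15 from about 18 s to 41.5 s. I took few pictures because each one briefly stops the crank. The readings were 1.163, 1.088, 1.176, 1.13, 1.178 and 1.146, all inside 1.06–1.24. The last nine seconds were cranked at a steady speed, with 1.178 read just before and 1.146 at the end. In between I rely on my fitted model of the needle, whose lowest value there was 1.09.
- **Far stop:** The highest reading was 1.178, well below the stop at 1.75.
- **Final state:** The crank stood still and the needle read -0.006 in three pictures. The gripper was open and clear with no wrist force. In the top view the other goods had not moved.
- **Disagreement:** The scene camera read 0.03–0.08 lower than the top camera. The dial lies below the needle, so that camera's slanted view misreads it. I used the top camera, whose tick marks matched the given geometry. The readings also varied by about 0.045 with the crank's angle, which I partly corrected for in the last run.

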